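# Release the ratchet screen clamp

## Task

The phone is still held in the blue ratchet clamp: take the clamp off it. The pawl's hooked nose is caught under a tooth, so first ease the black bar handle a little clockwise (seen from above; about seven degrees, not on to the next tooth), then lift the yellow pawl clear and throw it right over so that it rests open, and only then turn the handle anticlockwise until the wheel's red lug bears softly on the orange sprung buffer, and leave it there. Never force the pawl against the wheel nor ram the buffer, and leave the phone and the other things on the bench where they lie.

Things in the scene. Friction and masses are not known exactly. Their poses are not given: they have to be found in the camera images.
- press: The blue clamp, bolted down: base plate 190 x 335 x 12 mm. Origin on the bench surface under the wheel's axis; z up. In its own frame the base spans x -70..120 mm and y -120..215 mm; the wheel is at the origin, the pawl on the -y side, the phone bed with its two jaws at y 85..205 mm (up to 38 mm high).
- wheel (a joint): Angle of the ratchet wheel about its upright axis (rad), about 0 at the start. Negative = clockwise from above = tightening; positive = anticlockwise = backing off. The pawl's hook is free of its tooth at about -0.06; past -0.20 is too far (the next tooth meets the pawl at -0.24). About 0.15 N m of friction, stays where it is left. Drives the aluminium jaw 8 mm per rad.
- wheel_grip (a point): Middle of the black bar handle on the wheel's axis, 78 mm above the bench; turns with the wheel. Bar: 86 mm long along this frame's x, 14 mm thick along its y, from 64 to 92 mm above the bench; at wheel angle 0 this frame is parallel to press. Below it a disc of 100 mm, top 52 mm above the bench, with 12 teeth out to 62 mm from the axis.
- wheel_lug (a point): Point on the wheel's red lug, 72 mm from the axis; the lug is 10 mm wide and reaches out to 82 mm. Turned anticlockwise it meets the orange 16 x 14 mm buffer (a plunger yielding 1 mm per 2.5 N, up to 10 mm) at a wheel angle between 0.6 and 1.15 rad that is set anew each time and is not measured: feel for it. A few newtons are enough; 15 N is too much.
- pawl (a joint): Angle of the yellow pawl about its level pivot (rad): 0 = down, engaged; it lifts up and over to 2.6 = lying open on its stop, toward +x of the press. Falls shut from below about 1.2, falls open from beyond 1.5. Weighs 0.12 kg, no spring. While its hook is caught it lifts only 2 mm; more than 15 N between nose and tooth is too much.
- pawl_fin (a point): Middle of the upright yellow fin by which the pawl is pinched: 10 mm thick along this frame's y, 16 mm along its x, its top 14 mm above this point (94 mm above the bench when down), free for 20 mm below it. With the pawl down this point is 85 mm to the -x side of the pivot and 30 mm above it; it turns with the pawl.
- pawl_pivot (a point): Point on the pawl's level pivot axis, which runs along this frame's y (that of the press); 50 mm above the bench, at x 65, y -95 mm in the press frame.
- phone: Black phone 146 x 72 x 9 mm lying in the clamp; to be left there. Origin at the centre of its underside.
- pick: Red disc 26 mm across, 6 mm thick, lying on the clamp's base; leave alone.
- driver: Blue-handled screwdriver 160 mm long; leave alone.
- battery: Flat black battery 90 x 45 x 6 mm; leave alone.
- screwtray: Blue divided tray 110 x 150 x 22 mm; leave alone.
- tape: Roll of tape, 90 mm across, 22 mm high; leave alone.
- mouse: Black computer mouse 100 x 58 x 30 mm; leave alone.

How it is judged:
By the outcome, as a careful person would: the job done as asked, in the order asked, and still so for the second after the job is handed in, with the robot touching nothing.
It also fails if it takes over 72 s, if anything falls off the work surface, if the arm or the gripper's body presses on something with over 40 N, if the wrist force passes 120 N, or if a joint passes its speed limit or range.

## Robot

A 6-joint arm with a two-finger parallel gripper is mounted at the origin on the work surface. World frame = base frame: x ahead of the robot, y to its left, z up, the work surface at z = 0. Lengths are in m, angles in rad, forces in N, time in s.
With the tool pointing down it reaches from about 0.325 to 0.9 m from the base axis. Payload 6.1 kg.
Tool frame: the origin (TCP) lies midway between the tips of the shut fingers; the grasp point (between the pads) lies 19 mm behind it (r.grasp_offset is the distance from the TCP to the grasp point, in m); z points along the fingers, y is the direction in which the jaws open and shut (so a half turn about z gives the same grasp; the last joint's range is limited). The gripper opens to 87 mm and grips with 3 to 60 N. Pads are 19 mm wide; open, the fingers measure 117 mm over their backs; the gripper's body (75 mm by 190 mm) begins 51 mm behind the grasp point.
Start: joints at [-1.242, 0.22, 1.526, -0, 1.395, -0.126], TCP at [0.275, -0.561, 0.223] pointing down, gripper open.
Joint ranges: [-2.98, 2.98], [-0.91, 2.08], [0.09, 2.57], [-1.24, 4.39], [0.2, 2.65], [-2.68, 2.68]. Speed limits (rad/s): [2.57, 2.57, 3.01, 3.14, 3.14, 3.14].

## Interface

Orientations are given as a rotation vector (axis times angle).
In Python, from workcell import r, imaging, job gives the robot as it stands.
- The arm moves only by the shell command python3 -m handwheel 'ROWS'. ROWS is JSON, a list of rows, each an object with "travel": the shift along the tool's x, y, z in mm, a list of three; "twist": the turn, a rotation vector about the tool's x, y, z in rad, a list of three; "gripper": the finger opening in mm, from 0 to 87. In form: [{"travel": [dx, dy, dz], "twist": [rx, ry, rz], "gripper": gripper}, ...]. A call has 1 to 20 rows; each row shifts and turns the pose as measured when the row begins, along the tool's axes as they then stand; what a row does not reach is not made up. A row lasts 1/10 s, in which the tool goes at most 50 mm and 8.59 degrees, less where a joint would pass 70% of its speed; a pose out of reach is approached as far as the arm can. A call is refused whole if a number of a shift passes 50 or a number of a turn 0.15, either way. A call with a gripper value outside its range is refused whole. The fingers move at their own pace and stop on an object; the grip force is fixed at half the most. Time passes only in rows, so rows that do not move let the fingers close. It gives the time, the measured TCP pose, the force and the opening at its end, in the units of the state.
- r.sense(): the state, without advancing time (a new reading comes with each control period).
- imaging.camera(name): name is "scene" or "top"; returns a dict with "frame" (400x640x3 uint8, blue, green, red), "depth" (400x640 float32, m along the optical axis (not along the pixel's ray), 0 where there is no reading), "mtx" (3x3 intrinsics, pixels), "view" (4x4, takes a point from world to camera coordinates). Camera axes: x right, y up, looking along -z (the intrinsics and any distortion apply to the point x, -y, -z); pixel columns grow to the right and rows downward; lengths in m; the calibration is good to about 2 mm. A picture is of the moment at which its call begins.
- job.finish_job(): hands the job in, once; it reports no verdict.
The state is a dict: "clock": time; "qpos": joint angles; "joint_velocities": joint speeds; "tau": joint torques, N m; "position": TCP position; "eef_rot": TCP orientation; "force": force on the tool from outside, world axes, zero at the start; "wrist_torque": the same for the moment, N m; "width": finger opening in m.
Only numpy, scipy, OpenCV 4.12 (cv2) and the standard library are available. Lean on these libraries where they do the work, as an engineer would, in place of code of your own. Each camera call takes 0.05 s, during which the arm holds its last target.

## Working session

There is one attempt and no reset: what is moved stays moved. The work goes in short steps, Python scripts to look and compute and a shell command to move; the robot and the scene stay as the last step left them, time stands still between calls to the robot, and variables do not carry over. Pictures are saved under pics/ and viewed, and the job is handed in when it is done.

```bash
ls; mkdir -p pics; python3 - <<'E'
from workcell import r, imaging, job
import cv2, numpy as np
print(r.sense()); print(r.grasp_offset)
for n in ("scene","top"):
    c=imaging.camera(n); cv2.imwrite(f"pics/{n}0.png",c["frame"]); print(n,c["mtx"],c["view"])
    np.savez(f"{n}0.npz",**c)
E
```

```text
pics
{'clock': 0.0, 'qpos': array([-1.24212278e+00,  2.21204741e-01,  1.52760806e+00, -2.14183769e-05,
        1.39469615e+00, -1.26094301e-01]), 'joint_velocities': array([-0.00078196,  0.0006232 , -0.00034967,  0.00031655,  0.00067663,
        0.00033227]), 'tau': array([ 3.68352039e-04, -4.94609177e+01, -3.87377143e+01,  6.99603581e-02,
        5.72721020e-02, -1.67186527e-04]), 'position': array([ 0.27432586, -0.56089096,  0.22145212]), 'eef_rot': array([-3.05886971e+00, -7.07784323e-01,  3.37116010e-04]), 'force': array([ 0.41805504, -0.07009526, -0.21750257]), 'wrist_torque': array([-0.00226087, -0.08199168, -0.03307567]), 'width': 0.08693004035946296}
0.0187
scene [[386.12051978   0.         319.49209239]
 [  0.         386.12051978 200.53896732]
 [  0.           0.           1.        ]] [[ 9.08412049e-03  9.99957839e-01  1.34137029e-03 -5.45334485e-02]
 [-8.23096183e-01  6.71567444e-03  5.67862284e-01  4.21819212e-01]
 [ 5.67829334e-01 -6.26260617e-03  8.23122486e-01 -1.34151792e+00]
 [ 0.00000000e+00  0.00000000e+00  0.00000000e+00  1.00000000e+00]]
top [[445.24806542   0.         321.60185587]
 [  0.         445.24806542 199.86788822]
 [  0.           0.           1.        ]] [[ 0.02816671 -0.99958085 -0.00668984  0.05455066]
 [ 0.98533994  0.02663765  0.16851008 -0.57975009]
 [-0.16826125 -0.01133814  0.98567723 -1.17746118]
 [ 0.          0.          0.          1.        ]]
```

View pics/scene0.png

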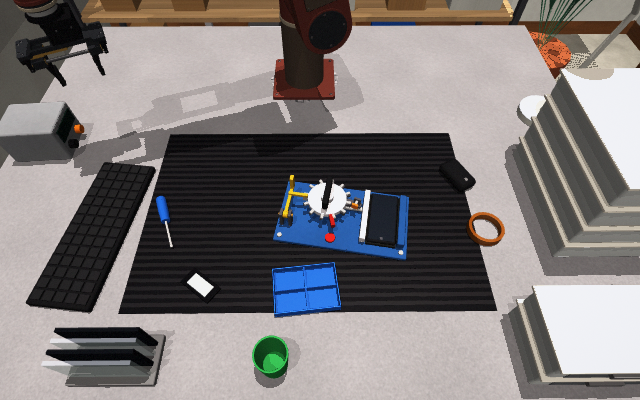

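View pics/top0.png

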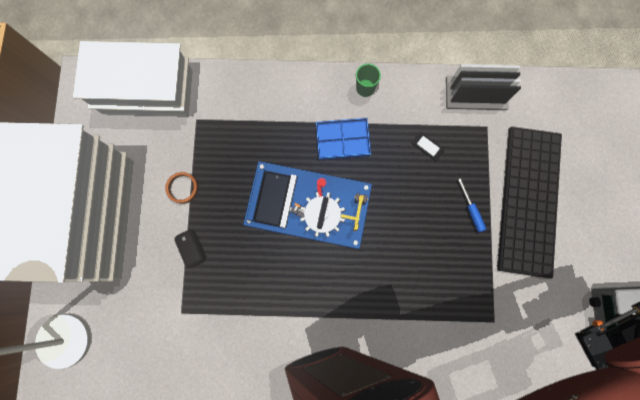

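```bash
cat > h.py <<'E'
import numpy as np, cv2
def load(n): return dict(np.load(n))
def px2w(c,u,v,z=None):
    K=c["mtx"];V=c["view"];R=V[:3,:3];t=V[:3,3]
    d=np.array([(u-K[0,2])/K[0,0],-(v-K[1,2])/K[1,1],-1.])
    o=-R.T@t; dw=R.T@d
    s=(z-o[2])/dw[2] if z is not None else c["depth"][int(round(v)),int(round(u))]
    return o+s*dw
def proj(c,P):
    P=np.atleast_2d(P);K=c["mtx"];V=c["view"]
    q=P@V[:3,:3].T+V[:3,3]
    return np.c_[K[0,0]*q[:,0]/-q[:,2]+K[0,2],K[1,1]*-q[:,1]/-q[:,2]+K[1,2]]
E
python3 - <<'E'
from h import *
t=load("top0.npz");s=load("scene0.npz")
cv2.imwrite("pics/topc.png",cv2.resize(t["frame"][150:260,235:385],None,fx=5.3,fy=5.3,interpolation=cv2.INTER_CUBIC))
cv2.imwrite("pics/scenec.png",cv2.resize(s["frame"][165:270,265:415],None,fx=5.3,fy=5.3,interpolation=cv2.INTER_CUBIC))
for c in (t,s):
    hsv=cv2.cvtColor(c["frame"],cv2.COLOR_BGR2HSV)
    m=cv2.inRange(hsv,(100,120,60),(125,255,255))
    n,l,st,ce=cv2.connectedComponentsWithStats(m)
    for i in range(1,n):
        if st[i,4]>100: print(st[i],ce[i])
    
E
```

```text
[ 316  119   55   41 1927] [342.85002595 138.88946549]
[ 244  161  128   88 3914] [313.3962698  203.95120082]
[467 203  19  29 282] [476.39361702 217.58510638]
[371  22  44   4 148] [391.33108108  23.23648649]
[293 182  19  11 153] [301.7254902  186.97385621]
[343 188  22  19 168] [355.38095238 194.07142857]
[ 273  192  136   68 3833] [339.57552831 229.99452126]
[156 196  14  28 267] [162.3258427  208.96254682]
[ 272  262   69   55 3177] [305.17154548 289.07459868]
```

View pics/topc.png

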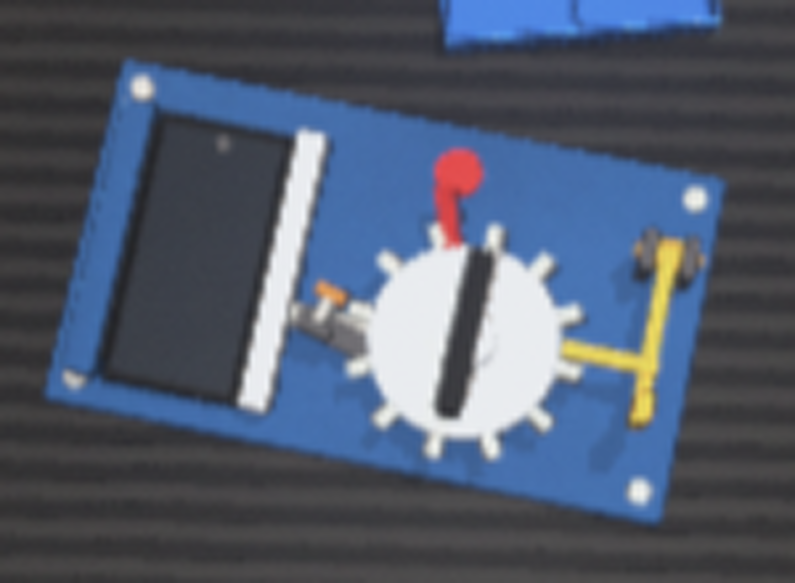

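View pics/scenec.png

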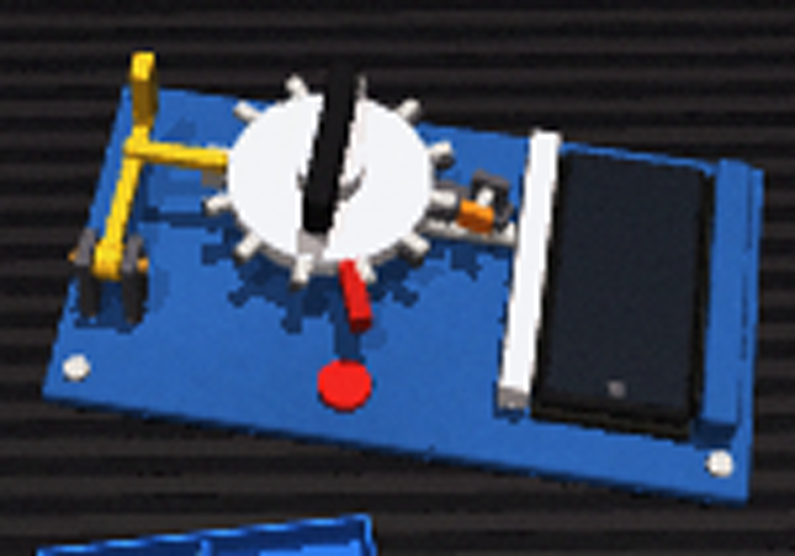

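```bash
cat > fit.py <<'E'
from h import *
from scipy.optimize import least_squares
t=load("top0.npz");s=load("scene0.npz")
M=np.array([[.120,.215,.012],[.120,-.120,.012],[-.07,-.12,.012],[-.07,.215,.012]])
def un(p,o): return (np.array(p,float)+.5)/5.3-.5+np.array(o)
T=un([(125,60),(725,180),(660,523),(47,398)],(235,150))
S=un([(748,500),(45,395),(130,90),(765,170)],(265,165))
def w(p,P):
    c,s_=np.cos(p[2]),np.sin(p[2]); P=np.atleast_2d(P)
    return np.c_[p[0]+c*P[:,0]-s_*P[:,1],p[1]+s_*P[:,0]+c*P[:,1],P[:,2]]
if __name__=="__main__":
    for cams in ([(t,T)],[(s,S)],[(t,T),(s,S)]):
        f=lambda p:np.concatenate([(proj(c,w(p,M))-X).ravel() for c,X in cams])
        q=least_squares(f,[.55,0,0]); print(q.x,np.round(q.fun,2))
    p=q.x; np.save("press.npy",p)
    L={"fin_top":[-.02,-.095,.094],"fin":[-.02,-.095,.08],"piv":[.065,-.095,.05],"axis":[0,0,.092],"barA":[.043,0,.092],"barB":[-.043,0,.092],"lug":[.082,0,.045]}
    for nm,c,o in(("top",t,(235,150)),("scene",s,(265,165))):
        im=cv2.imread(f"pics/{nm}c.png")
        for k,P in L.items():
            u=((proj(c,w(p,P))[0]-o)+.5)*5.3-.5
            cv2.drawMarker(im,tuple(int(x) for x in u),(255,0,255),0,12,1)
        cv2.imwrite(f"pics/{nm}m.png",im)
    for k,P in L.items(): print(k,w(p,P)[0].round(4))
    # depth heights
    for k in ("fin_top","axis","barA","barB"):
        for c in (t,s):
            u,v=proj(c,w(p,L[k]))[0]; print(k,px2w(c,u,v).round(4))
E
python3 fit.py
```

```text
[ 0.53898223  0.06727728 -0.1736966 ] [-0.37 -0.3   0.63 -0.31  0.49  0.42 -0.76  0.1 ]
[ 0.54141716  0.06930851 -0.17400988] [ 1.11  0.57 -0.79  0.35 -0.94 -1.37  0.53 -0.23]
[ 0.54016102  0.06842085 -0.17405835] [-0.72 -0.72  0.25 -0.7   0.07 -0.01 -1.14 -0.35  0.67  0.1  -1.11 -0.09
 -1.24 -1.72  0.14 -0.6 ]
fin_top [ 0.504  -0.0217  0.094 ]
fin [ 0.504  -0.0217  0.08  ]
piv [ 0.5877 -0.0364  0.05  ]
axis [0.5402 0.0684 0.092 ]
barA [0.5825 0.061  0.092 ]
barB [0.4978 0.0759 0.092 ]
lug [0.6209 0.0542 0.045 ]
fin_top [ 0.5038 -0.0216  0.0955]
fin_top [ 0.5052 -0.0216  0.0955]
axis [0.5406 0.0685 0.0887]
axis [0.5382 0.0685 0.0894]
barA [0.583  0.061  0.0892]
barA [0.5789 0.0611 0.0867]
barB [0.4978 0.0759 0.0919]
barB [ 0.425   0.0797 -0.    ]
```

View pics/topm.png

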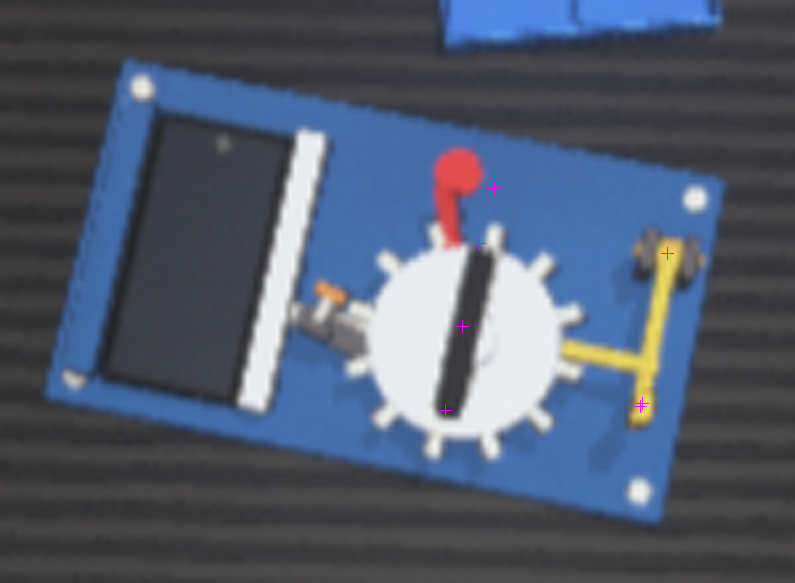

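View pics/scenem.png

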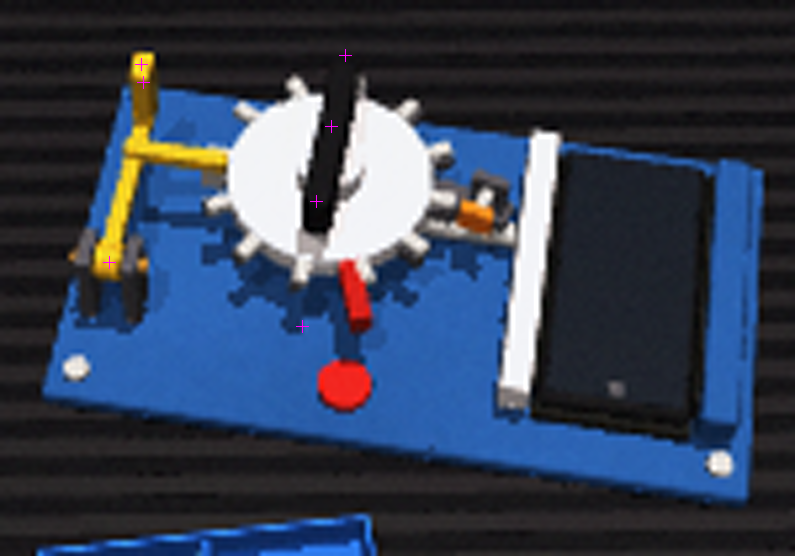

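```bash
python3 - <<'E'
from h import *
# two-view triangulation by depth clouds: bar (dark, z>.07) and fin (yellow z>.07)
p=np.load("press.npy")
for n in("top","scene"):
    c=load(n+"0.npz");hsv=cv2.cvtColor(c["frame"],cv2.COLOR_BGR2HSV)
    for nm,m in(("bar",hsv[...,2]<60),("yel",cv2.inRange(hsv,(20,120,80),(35,255,255))>0)):
        v,u=np.nonzero(m)
        P=np.array([px2w(c,a,b) for a,b in zip(u,v)])
        d=P[:,:2]-p[:2];P=P[(np.hypot(d[:,0],d[:,1])<.14)&(P[:,2]>.065)]
        if nm=="bar":
            P=P[np.hypot(*(P[:,:2]-p[:2]).T)<.06]
        print(n,nm,len(P),P.mean(0).round(4),P.min(0).round(4),P.max(0).round(4))
        if nm=="bar":
            w_,V=np.linalg.eigh(np.cov(P[:,:2].T));a=V[:,1]*np.sign(V[0,1]);print("yaw",np.arctan2(a[1],a[0]),p[2])
E
```

```text
top bar 2 [0.4984 0.0736 0.0899] [0.4982 0.0723 0.0878] [0.4987 0.0748 0.092 ]
yaw -1.3693102434827626 -0.17405834942052495
top yel 24 [ 0.5037 -0.0217  0.0914] [ 0.4954 -0.0252  0.0665] [ 0.5172 -0.017   0.0993]
scene bar 194 [0.5462 0.0679 0.0863] [0.4964 0.0553 0.0669] [0.5837 0.0821 0.0925]
yaw -0.19061120373297943 -0.17405834942052495
scene yel 36 [ 0.507  -0.022   0.0858] [ 0.4954 -0.0273  0.0684] [ 0.5131 -0.0171  0.0952]
```

```bash
cat > go.py <<'E'
# usage: go.py px py pz yaw(tool x, rel press) [tilt]: prints delta to the target in tool axes. px.. in press frame (TCP)
import sys; from h import *; from fit import w
from scipy.spatial.transform import Rotation as Ro
from workcell import r
p=np.load("press.npy")
def pstate():
    s=r.sense(); R=Ro.from_rotvec(s["eef_rot"]).as_matrix()
    c,n=np.cos(p[2]),np.sin(p[2]); Rp=np.array([[c,-n,0],[n,c,0],[0,0,1]])
    q=Rp.T@(s["position"]-np.r_[p[:2],0])
    f=Rp.T@s["force"]; print("t %.2f"%s["clock"],"press-frame TCP mm",(q*1e3).round(1),"toolx yaw rel press %.4f"%(np.arctan2(R[1,0],R[0,0])-p[2]),"F(press)",f.round(2),"M",(Rp.T@s["wrist_torque"]).round(3),"w %.1f"%(s["width"]*1e3))
    print(" tool z in press",(Rp.T@R[:,2]).round(3),"q5,q6",s["qpos"][4:].round(3))
    return q,R,Rp
if __name__=="__main__":
    q,R,Rp=pstate()
    if len(sys.argv)>4:
        x=np.array([float(a) for a in sys.argv[1:4]])*1e-3; yaw=float(sys.argv[4]); tilt=float(sys.argv[5]) if len(sys.argv)>5 else 0
        Rt=Rp@Ro.from_euler("z",yaw).as_matrix()@Ro.from_euler("y",tilt).as_matrix()@np.diag([1,-1,-1])
        print("travel mm",(R.T@Rp@(x-q)*1e3).round(1),"twist",Ro.from_matrix(R.T@Rt).as_rotvec().round(4))
E
python3 go.py 0 0 200 0
python3 -m handwheel '[{"travel":[32,-28,0],"twist":[0,0,0],"gripper":40},{"travel":[32,-28,0],"twist":[0,0,0],"gripper":40},{"travel":[32,-28,0],"twist":[0,0,0],"gripper":40},{"travel":[32,-28,0],"twist":[0,0,0],"gripper":40},{"travel":[32,-28,0],"twist":[0,0,0],"gripper":40},{"travel":[32,-28,0],"twist":[0,0,0],"gripper":40},{"travel":[32,-28,0],"twist":[0,0,0],"gripper":40},{"travel":[32,-28,0],"twist":[0,0,0],"gripper":40},{"travel":[32,-28,0],"twist":[0,0,0],"gripper":40},{"travel":[32,-28,0],"twist":[0,0,0],"gripper":40},{"travel":[32,-28,0],"twist":[0,0,0],"gripper":40},{"travel":[32,-28,0],"twist":[0,0,0],"gripper":40}]'
python3 go.py 0 0 200 0
```

```text
t 0.10 press-frame TCP mm [-152.8 -665.9  221.5] toolx yaw rel press 0.6288 F(press) [ 0.2   0.39 -0.19] M [-0.002 -0.015  0.038] w 87.1
 tool z in press [-0.001  0.002 -1.   ] q5,q6 [ 1.395 -0.126]
travel mm [ 515.2 -448.6   22.4] twist [-1.700e-03  3.000e-04  6.288e-01]
clock: 1.3
position: [0.4743, -0.0756, 0.2169]
eef_rot: [-3.056, -0.69, 0.005]
force: [1.4, -1.3, 0.5]
width: 0.0399
t 1.30 press-frame TCP mm [ -39.9 -153.3  216.9] toolx yaw rel press 0.6180 F(press) [ 1.58 -1.06  0.52] M [-0.062 -0.058 -0.038] w 39.9
 tool z in press [-0.006  0.006 -1.   ] q5,q6 [1.378 0.799]
travel mm [ 121.3 -101.7   17.6] twist [-0.008   0.0041  0.618 ]
```

```bash
python3 -m handwheel '[{"travel":[30,-25,0],"twist":[0,0,0],"gripper":40},{"travel":[30,-25,0],"twist":[0,0,0],"gripper":40},{"travel":[30,-25,0],"twist":[0,0,0],"gripper":40},{"travel":[20,-17,0],"twist":[0,0,0],"gripper":40},{"travel":[0,0,5],"twist":[0,0,0.12],"gripper":40},{"travel":[0,0,5],"twist":[0,0,0.12],"gripper":40},{"travel":[0,0,5],"twist":[0,0,0.12],"gripper":40},{"travel":[0,0,5],"twist":[0,0,0.12],"gripper":40},{"travel":[0,0,5],"twist":[0,0,0.12],"gripper":40},{"travel":[0,0,0],"twist":[0,0,0],"gripper":40}]'
python3 go.py 0 0 120 0
```

```text
clock: 2.3
position: [0.5335, 0.069, 0.1872]
eef_rot: [-3.122, 0.264, 0.02]
force: [0.0, -0.4, -1.1]
width: 0.0397
t 2.30 press-frame TCP mm [ -6.6  -0.6 187.2] toolx yaw rel press 0.0057 F(press) [ 0.1  -0.38 -1.08] M [0.02  0.078 0.038] w 39.7
 tool z in press [-0.013  0.007 -1.   ] q5,q6 [1.321 1.713]
travel mm [ 7.5 -0.1 67.1] twist [-0.0068  0.0134  0.0056]
```

```bash
python3 -m handwheel '[{"travel":[3,0,22],"twist":[-0.006,0.013,0.005],"gripper":40},{"travel":[3,0,22],"twist":[0,0,0],"gripper":40},{"travel":[2,0,22],"twist":[0,0,0],"gripper":40},{"travel":[0,0,0],"twist":[0,0,0],"gripper":40}]'
python3 go.py 0 0 66 0
python3 - <<'E'
from workcell import imaging
import cv2
c=imaging.camera("scene");cv2.imwrite("pics/s1.png",cv2.resize(c["frame"][120:270,240:420],None,fx=4.4,fy=4,interpolation=cv2.INTER_CUBIC))
E
```

```text
clock: 2.7
position: [0.5418, 0.0678, 0.1203]
eef_rot: [-3.131, 0.251, -0.002]
force: [-0.2, -0.4, 0.1]
width: 0.0399
t 2.70 press-frame TCP mm [  1.7  -0.3 120.3] toolx yaw rel press 0.0141 F(press) [-0.16 -0.4   0.11] M [0.093 0.049 0.054] w 39.9
 tool z in press [ 0.001  0.001 -1.   ] q5,q6 [1.18 1.71]
travel mm [-1.8 -0.3 54.3] twist [-0.0008 -0.0015  0.0141]
```

View pics/s1.png

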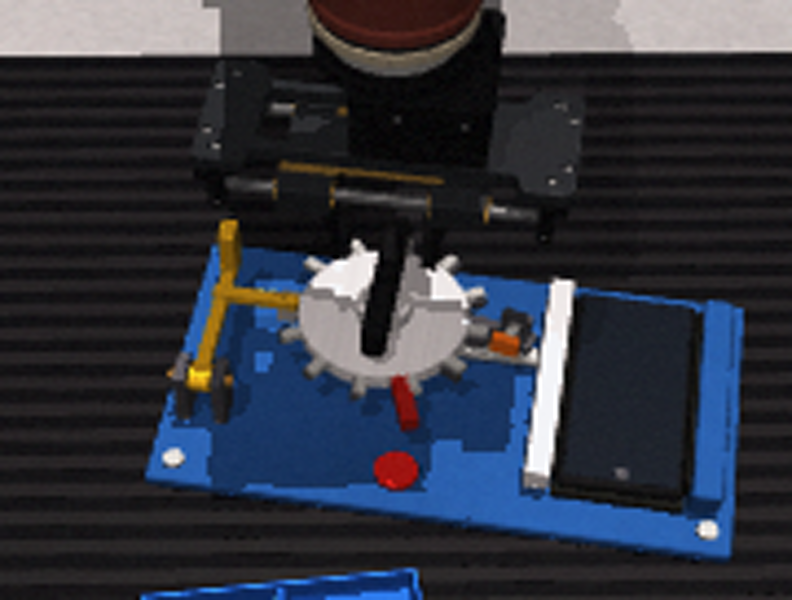

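The gripper is centred above the bar (bar at ~(385,290) in the crop), with the fingers on either side of it. I'll descend and grip.

```bash
python3 -m handwheel '[{"travel":[-1.5,0,18],"twist":[0,0,0.012],"gripper":40},{"travel":[0,0,18],"twist":[0,0,0],"gripper":40},{"travel":[0,0,15],"twist":[0,0,0],"gripper":40},{"travel":[0,0,3],"twist":[0,0,0],"gripper":40},{"travel":[0,0,0],"twist":[0,0,0],"gripper":40}]'
python3 go.py 0 0 66 0
python3 -m handwheel '[{"travel":[0,0,0],"twist":[0,0,0],"gripper":20},{"travel":[0,0,0],"twist":[0,0,0],"gripper":20},{"travel":[0,0,0],"twist":[0,0,0],"gripper":17},{"travel":[0,0,0],"twist":[0,0,0],"gripper":15}]'; python3 go.py 0 0 66 0
```

```text
clock: 3.25
position: [0.5466, 0.068, 0.0736]
eef_rot: [-3.129, 0.261, -0.022]
force: [-0.2, 0.0, -0.8]
width: 0.0401
t 3.25 press-frame TCP mm [ 6.4  0.7 73.6] toolx yaw rel press 0.0078 F(press) [-0.16 -0.03 -0.76] M [0.024 0.045 0.017] w 40.1
 tool z in press [ 0.014  0.003 -1.   ] q5,q6 [1.078 1.717]
travel mm [-6.5  0.6  7.5] twist [-0.0027 -0.0137  0.0078]
clock: 3.65
position: [0.5486, 0.0679, 0.0768]
eef_rot: [-3.129, 0.259, -0.029]
force: [-2.1, -4.4, -2.4]
width: 0.0183
t 3.65 press-frame TCP mm [ 8.4  1.  76.8] toolx yaw rel press 0.0086 F(press) [-1.31 -4.71 -2.38] M [-0.888  0.19  -0.035] w 18.3
 tool z in press [ 0.018  0.003 -1.   ] q5,q6 [1.08  1.716]
travel mm [-8.6  0.9 10.6] twist [-0.0032 -0.018   0.0086]
```

```bash
python3 -m handwheel '[{"travel":[0,0,0],"twist":[0,0,0],"gripper":24},{"travel":[-3,2,1],"twist":[0,-0.018,0],"gripper":24},{"travel":[-3,1,4],"twist":[0,0,0],"gripper":24},{"travel":[-3,0,4],"twist":[0,-0.01,0],"gripper":24},{"travel":[0,0,0],"twist":[0,0,0],"gripper":24}]'; python3 go.py 0 -1.5 66 0
```

```text
clock: 4.15
position: [0.5386, 0.0663, 0.0674]
eef_rot: [-3.126, 0.259, 0.018]
force: [0.0, -0.2, -0.8]
width: 0.0241
t 4.15 press-frame TCP mm [-1.1 -2.3 67.4] toolx yaw rel press 0.0086 F(press) [ 0.03 -0.15 -0.84] M [ 0.066  0.011 -0.002] w 24.1
 tool z in press [-0.012  0.003 -1.   ] q5,q6 [1.091 1.708]
travel mm [ 1.2 -0.8  1.4] twist [-0.0033  0.0119  0.0086]
```

```bash
python3 -m handwheel '[{"travel":[0,0,0],"twist":[0,0.01,0.005],"gripper":18},{"travel":[0,0,0],"twist":[0,0,0],"gripper":16.5},{"travel":[0,0,0],"twist":[0,0,0],"gripper":15.5}]'; python3 go.py 0 -1.5 66 0
```

```text
clock: 4.45
position: [0.5383, 0.0665, 0.0669]
eef_rot: [-3.126, 0.268, 0.002]
force: [0.9, 3.6, -1.1]
width: 0.0165
t 4.45 press-frame TCP mm [-1.4 -2.2 66.9] toolx yaw rel press 0.0030 F(press) [ 0.29  3.69 -1.12] M [ 0.412 -0.039 -0.01 ] w 16.5
 tool z in press [-0.002  0.004 -1.   ] q5,q6 [1.079 1.715]
travel mm [ 1.5 -0.7  0.9] twist [-0.0035  0.0018  0.003 ]
```

```bash
python3 -m handwheel '[{"travel":[1,-1,0],"twist":[0,0,0],"gripper":16},{"travel":[0,0,0],"twist":[0,0,0],"gripper":13},{"travel":[0,0,0],"twist":[0,0,0],"gripper":12},{"travel":[0,0,0],"twist":[0,0,0],"gripper":12}]'; python3 go.py 0 -1.5 66 0
```

```text
clock: 4.85
position: [0.5398, 0.0674, 0.0672]
eef_rot: [-3.127, 0.268, 0.002]
force: [-0.5, 0.6, 0.6]
width: 0.0135
t 4.85 press-frame TCP mm [-0.2 -1.1 67.2] toolx yaw rel press 0.0031 F(press) [-0.62  0.47  0.63] M [-0.024  0.06  -0.066] w 13.5
 tool z in press [-0.001  0.003 -1.   ] q5,q6 [1.08  1.717]
travel mm [0.2 0.4 1.2] twist [-0.0034  0.0013  0.003 ]
```

```bash
python3 -m handwheel '[{"travel":[0,0,0],"twist":[0,0,0.03],"gripper":12},{"travel":[0,0,0],"twist":[0,0,0.03],"gripper":12},{"travel":[0,0,0],"twist":[0,0,0.03],"gripper":12}]'; python3 go.py 0 -1.1 67 -0.12
```

```text
clock: 5.15
position: [0.5398, 0.0674, 0.0672]
eef_rot: [-3.112, 0.411, 0.002]
force: [1.5, 0.2, -0.5]
width: 0.0138
t 5.15 press-frame TCP mm [-0.2 -1.1 67.2] toolx yaw rel press -0.0884 F(press) [ 1.43  0.47 -0.5 ] M [-0.006  0.034  0.148] w 13.8
 tool z in press [-0.001  0.003 -1.   ] q5,q6 [1.08  1.809]
travel mm [ 0.2 -0.   0.2] twist [-0.0028  0.0017  0.0316]
```

```bash
python3 -m handwheel '[{"travel":[0,0,0],"twist":[0,0,0.035],"gripper":12},{"travel":[0,0,0],"twist":[0,0,0],"gripper":12}]'; python3 go.py 0 -1.1 67 -0.12
python3 -m handwheel '[{"travel":[0,0,0],"twist":[0,0,0],"gripper":20},{"travel":[0,0,0],"twist":[0,0,0],"gripper":36},{"travel":[0,0,-10],"twist":[0,0,0],"gripper":40},{"travel":[0,0,-20],"twist":[0,0,0],"gripper":40},{"travel":[0,0,-30],"twist":[0,0,0],"gripper":40},{"travel":[0,0,0],"twist":[0,0,0],"gripper":40}]'; python3 go.py -20 -96 75 0
python3 - <<'E'
from workcell import imaging
import cv2,numpy as np
c=imaging.camera("scene");np.savez("s2.npz",**c);cv2.imwrite("pics/s2.png",cv2.resize(c["frame"][150:270,250:420],None,fx=4.6,fy=4.6,interpolation=cv2.INTER_CUBIC))
E
```

```text
clock: 5.35
position: [0.5398, 0.0674, 0.0672]
eef_rot: [-3.104, 0.466, 0.002]
force: [-0.8, 0.6, 0.1]
width: 0.0136
t 5.35 press-frame TCP mm [-0.2 -1.1 67.2] toolx yaw rel press -0.1242 F(press) [-0.89  0.5   0.08] M [-0.037  0.09   0.033] w 13.6
 tool z in press [-0.001  0.003 -1.   ] q5,q6 [1.08  1.845]
travel mm [ 0.2 -0.1  0.2] twist [-0.0025  0.0017 -0.0042]
clock: 5.95
position: [0.5395, 0.0671, 0.1304]
eef_rot: [-3.105, 0.462, 0.004]
force: [1.1, 0.5, 0.8]
width: 0.0393
t 5.95 press-frame TCP mm [ -0.4  -1.4 130.4] toolx yaw rel press -0.1215 F(press) [1.02 0.66 0.8 ] M [-0.038  0.004 -0.003] w 39.3
 tool z in press [-0.003  0.003 -1.   ] q5,q6 [1.203 1.842]
travel mm [-7.9 96.4 55.2] twist [-0.0025  0.0028 -0.1215]
```

View pics/s2.png

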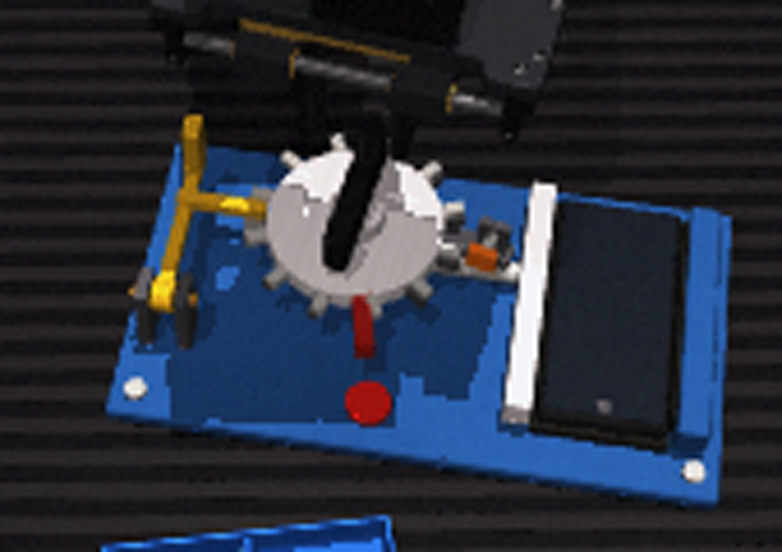

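```bash
python3 -m handwheel '[{"travel":[0,0,0],"twist":[0,0,-0.12],"gripper":40},{"travel":[-6,32,0],"twist":[0,0,0],"gripper":40},{"travel":[-6,32,0],"twist":[0,0,0],"gripper":40},{"travel":[-6,28,0],"twist":[0,0,0],"gripper":40},{"travel":[0,0,0],"twist":[0,0,0],"gripper":40}]'; python3 go.py -20 -96 75 0
```

```text
clock: 6.5
position: [0.502, -0.0219, 0.1263]
eef_rot: [-3.128, 0.261, 0.013]
force: [0.2, 0.2, -0.7]
width: 0.04
t 6.50 press-frame TCP mm [-21.9 -95.5 126.3] toolx yaw rel press 0.0078 F(press) [ 0.19  0.23 -0.66] M [0.043 0.007 0.028] w 40.0
 tool z in press [-0.009  0.002 -1.   ] q5,q6 [1.196 1.534]
travel mm [ 2.4  0.6 51.3] twist [-0.0023  0.0086  0.0078]
```

```bash
python3 -m handwheel '[{"travel":[1,0.5,20],"twist":[0,0.008,0.007],"gripper":40},{"travel":[0,0,20],"twist":[0,0,0],"gripper":40},{"travel":[0,0,15],"twist":[0,-0.005,0],"gripper":32},{"travel":[0,0,5],"twist":[0,0,0],"gripper":24},{"travel":[0,0,0],"twist":[0,0,0],"gripper":18}]'; python3 go.py -20 -96 65 0
```

```text
clock: 7.0
position: [0.5026, -0.0211, 0.0633]
eef_rot: [-3.125, 0.275, 0.01]
force: [-1.0, -0.3, 0.9]
width: 0.0237
t 7.00 press-frame TCP mm [-21.5 -94.6  63.3] toolx yaw rel press -0.0013 F(press) [-0.88 -0.5   0.9 ] M [ 0.046  0.056 -0.017] w 23.7
 tool z in press [-0.007  0.004 -1.   ] q5,q6 [1.065 1.543]
travel mm [ 1.5  1.3 -1.7] twist [-0.0038  0.0066 -0.0013]
```

```bash
python3 -m handwheel '[{"travel":[1.5,1,-2],"twist":[0,0.006,0],"gripper":16},{"travel":[0,0,0],"twist":[0,0,0],"gripper":13},{"travel":[0,0,0],"twist":[0,0,0],"gripper":12}]'; python3 go.py -20 -96 65 0
```

```text
clock: 7.3
position: [0.5053, -0.022, 0.0668]
eef_rot: [-3.126, 0.273, -0.003]
force: [-0.8, -0.7, 0.9]
width: 0.0135
t 7.30 press-frame TCP mm [-18.7 -95.1  66.8] toolx yaw rel press -0.0003 F(press) [-0.64 -0.82  0.91] M [ 0.04   0.083 -0.05 ] w 13.5
 tool z in press [ 0.002  0.004 -1.   ] q5,q6 [1.064 1.541]
travel mm [-1.3  0.9  1.8] twist [-0.0039 -0.0016 -0.0003]
```

```bash
python3 -m handwheel '[{"travel":[0,0,0],"twist":[0,0,0],"gripper":10},{"travel":[0,0,0],"twist":[0,0,0],"gripper":8},{"travel":[0,0,0],"twist":[0,0,0],"gripper":8}]'; python3 go.py -20 -96 65 0
```

```text
clock: 7.6
position: [0.5056, -0.023, 0.0678]
eef_rot: [-3.128, 0.273, -0.005]
force: [0.8, 0.9, -1.8]
width: 0.0095
t 7.60 press-frame TCP mm [-18.2 -96.1  67.8] toolx yaw rel press -0.0001 F(press) [ 0.63  1.   -1.76] M [ 0.08   0.009 -0.038] w 9.5
 tool z in press [ 0.003  0.002 -1.   ] q5,q6 [1.065 1.541]
travel mm [-1.8 -0.1  2.8] twist [-0.002  -0.0031 -0.0001]
```

```bash
cat > arc.py <<'E'
import sys; from go import *
# current theta estimated from grasp point; print next steps
k=float(sys.argv[1]); N=int(sys.argv[2]); d=float(sys.argv[3])
q,R,Rp=pstate(); Rl=Rp.T@R; g=q-.0187*Rl[:,2]
piv=np.array([.065,-.096,.05]); v=g-piv; a0=2.728; th=a0-np.arctan2(v[2],v[0])
tilt=np.arctan2(-Rl[0,2],-Rl[2,2])
print("theta %.3f r %.1f tilt %.3f"%(th,np.hypot(v[0],v[2])*1e3,tilt))
def pose(t,al):
    G=piv+.0909*np.array([np.cos(a0-t),0,np.sin(a0-t)]); Rt=Ro.from_euler("y",al).as_matrix()@np.diag([1,-1,-1])
    return G+.0187*Rt[:,2],Rt
x,Rc=q,Rl; al=tilt
for i in range(N):
    al=min(al+k*d,1.0); X,Rt=pose(th+(i+1)*d,al)
    print((Rc.T@(X-x)*1e3).round(1),Ro.from_matrix(Rc.T@Rt).as_rotvec().round(3)); x,Rc=X,Rt
E
python3 arc.py 0.5 6 0.05
```

```text
t 7.60 press-frame TCP mm [-18.2 -96.1  67.8] toolx yaw rel press -0.0001 F(press) [ 0.63  1.   -1.76] M [ 0.08   0.009 -0.038] w 9.5
 tool z in press [ 0.003  0.002 -1.   ] q5,q6 [1.065 1.541]
theta -0.000 r 90.9 tilt -0.003
[ 1.5 -0.1 -4.1] [-0.002 -0.025 -0.   ]
[ 1.6  0.  -4.1] [ 0.    -0.025  0.   ]
[ 1.7  0.  -4. ] [ 0.    -0.025  0.   ]
[ 1.8  0.  -4. ] [ 0.    -0.025  0.   ]
[ 1.9  0.  -3.9] [ 0.    -0.025  0.   ]
[ 2.   0.  -3.8] [ 0.    -0.025  0.   ]
```

```bash
python3 -m handwheel '[{"travel":[0.8,0,-2],"twist":[0,-0.013,0],"gripper":8},{"travel":[0.8,0,-2],"twist":[0,-0.013,0],"gripper":8}]'; python3 arc.py 0.5 2 0.05
python3 -m handwheel '[{"travel":[0.8,0,-2],"twist":[0,-0.013,0],"gripper":8},{"travel":[0.8,0,-2],"twist":[0,-0.013,0],"gripper":8}]'; python3 arc.py 0.5 6 0.1
```

```text
clock: 7.8
position: [0.5066, -0.0232, 0.0712]
eef_rot: [-3.125, 0.273, 0.039]
force: [1.7, -1.3, -5.4]
width: 0.0097
t 7.80 press-frame TCP mm [-17.2 -96.   71.2] toolx yaw rel press -0.0003 F(press) [ 1.93 -0.94 -5.37] M [-0.221 -0.04  -0.06 ] w 9.7
 tool z in press [-0.025  0.002 -1.   ] q5,q6 [1.103 1.542]
theta 0.041 r 91.0 tilt 0.025
[ 1.6 -0.  -4.1] [-0.002 -0.025 -0.   ]
[ 1.6  0.  -4. ] [ 0.    -0.025  0.   ]
clock: 8.0
position: [0.5076, -0.0233, 0.0746]
eef_rot: [-3.121, 0.273, 0.087]
force: [1.5, -1.6, -5.4]
width: 0.0096
t 8.00 press-frame TCP mm [-16.2 -96.   74.6] toolx yaw rel press -0.0004 F(press) [ 1.72 -1.36 -5.39] M [-0.19   0.116  0.01 ] w 9.6
 tool z in press [-0.056  0.002 -0.998] q5,q6 [1.142 1.543]
theta 0.082 r 91.1 tilt 0.056
[ 3.5 -0.  -8. ] [-0.002 -0.05  -0.   ]
[ 3.7  0.  -7.8] [ 0.   -0.05  0.  ]
[ 4.1  0.  -7.6] [ 0.   -0.05  0.  ]
[ 4.5  0.  -7.3] [ 0.   -0.05  0.  ]
[ 4.8  0.  -7. ] [ 0.   -0.05  0.  ]
[ 5.2  0.  -6.7] [ 0.   -0.05  0.  ]
```

```bash
python3 -m handwheel '[{"travel":[1.8,0,-4],"twist":[0,-0.025,0],"gripper":8},{"travel":[1.8,0,-4],"twist":[0,-0.025,0],"gripper":8}]'; python3 arc.py 0.5 6 0.1
python3 - <<'E'
from workcell import imaging
import cv2,numpy as np
c=imaging.camera("scene");cv2.imwrite("pics/s3.png",cv2.resize(c["frame"][150:270,250:420],None,fx=4.6,fy=4.6,interpolation=cv2.INTER_CUBIC))
E
```

```text
clock: 8.2
position: [0.5105, -0.0239, 0.0817]
eef_rot: [-3.113, 0.272, 0.174]
force: [0.0, -1.3, -5.5]
width: 0.0098
t 8.20 press-frame TCP mm [-13.3 -96.   81.7] toolx yaw rel press -0.0002 F(press) [ 0.26 -1.23 -5.54] M [-0.276  0.154 -0.022] w 9.8
 tool z in press [-0.112  0.002 -0.994] q5,q6 [1.216 1.545]
theta 0.169 r 91.3 tilt 0.112
[ 3.9 -0.  -7.7] [-0.002 -0.05  -0.   ]
[ 4.   0.  -7.7] [ 0.   -0.05  0.  ]
[ 4.4  0.  -7.4] [ 0.   -0.05  0.  ]
[ 4.7  0.  -7.1] [ 0.   -0.05  0.  ]
[ 5.1  0.  -6.8] [ 0.   -0.05  0.  ]
[ 5.4  0.  -6.5] [ 0.   -0.05  0.  ]
```

View pics/s3.png

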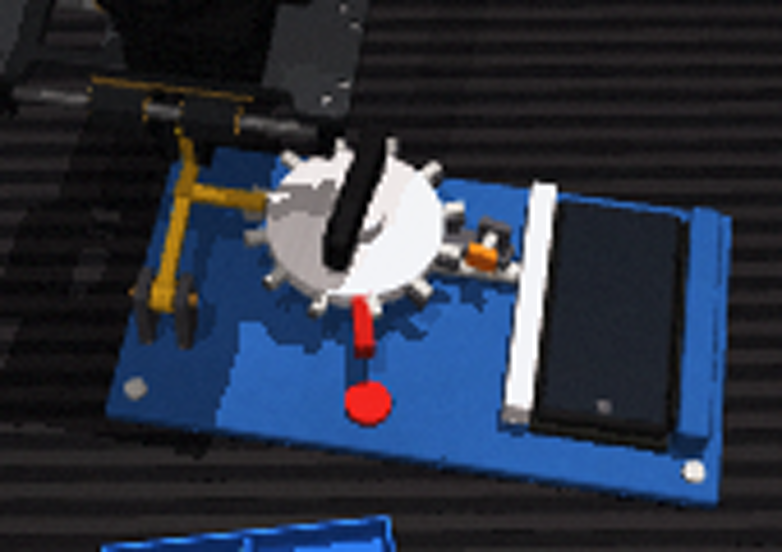

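```bash
python3 - <<'E'
from workcell import imaging
from h import *
c2=imaging.camera("scene"); p=np.load("press.npy")
for c in(load("scene0.npz"),load("s2.npz"),c2):
    hsv=cv2.cvtColor(c["frame"],cv2.COLOR_BGR2HSV);v,u=np.nonzero(cv2.inRange(hsv,(18,110,60),(38,255,255)))
    P=np.array([px2w(c,a,b) for a,b in zip(u,v)]);cs,sn=np.cos(p[2]),np.sin(p[2])
    d=P[:,:2]-p[:2];X=np.c_[cs*d[:,0]+sn*d[:,1],-sn*d[:,0]+cs*d[:,1],P[:,2]]*1e3
    b=X[(abs(X[:,0])<35)&(X[:,1]>-86)&(X[:,1]<-58)&(X[:,2]>30)];print(len(b),np.median(b,0).round(1),b[:,2].max().round(1))
    e=X[(X[:,0]>12)&(X[:,0]<55)&(abs(X[:,1]+96)<7)];A=np.polyfit(e[:,0],e[:,2],1);print("arm slope",A.round(3),len(e))
E
```

```text
44 [  5.9 -71.4  59.2] 64.4
arm slope [-1.6000e-02  5.7152e+01] 53
41 [  5.9 -72.3  59.9] 62.3
arm slope [1.0000e-02 5.6366e+01] 52
50 [  8.7 -70.8  71. ] 178.2
arm slope [ -0.934 102.68 ] 60
```

```bash
python3 -m handwheel '[{"travel":[3.9,0,-7.7],"twist":[0,-0.05,0],"gripper":8},{"travel":[4.1,0,-7.7],"twist":[0,-0.05,0],"gripper":8},{"travel":[4.4,0,-7.4],"twist":[0,-0.05,0],"gripper":8},{"travel":[4.7,0,-7.1],"twist":[0,-0.05,0],"gripper":8}]'; python3 arc.py 0.5 6 0.1
```

```text
clock: 8.7
position: [0.5284, -0.027, 0.1065]
eef_rot: [-3.059, 0.266, 0.503]
force: [-2.7, -0.6, -3.5]
width: 0.0098
t 8.70 press-frame TCP mm [  4.9 -96.1 106.5] toolx yaw rel press 0.0009 F(press) [-2.57 -1.02 -3.45] M [-0.264  0.461  0.043] w 9.8
 tool z in press [-0.32   0.001 -0.947] q5,q6 [1.493 1.549]
theta 0.527 r 91.8 tilt 0.326
[ 5.4 -0.1 -6.6] [-0.001 -0.05   0.001]
[ 5.   0.  -6.9] [ 0.   -0.05  0.  ]
[ 5.4  0.  -6.6] [ 0.   -0.05  0.  ]
[ 5.7  0.  -6.3] [ 0.   -0.05  0.  ]
[ 6.   0.  -5.9] [ 0.   -0.05  0.  ]
[ 6.3  0.  -5.6] [ 0.   -0.05  0.  ]
```

```bash
python3 -m handwheel '[{"travel":[5.4,0,-6.4],"twist":[0,-0.05,0],"gripper":8},{"travel":[5.2,0,-6.7],"twist":[0,-0.05,0],"gripper":8},{"travel":[5.5,0,-6.4],"twist":[0,-0.05,0],"gripper":8},{"travel":[5.7,0,-6.1],"twist":[0,-0.05,0],"gripper":8}]'; python3 arc.py 0.3 6 0.1
```

```text
clock: 9.1
position: [0.554, -0.0316, 0.1227]
eef_rot: [-2.969, 0.257, 0.832]
force: [-4.8, -0.5, -0.3]
width: 0.0098
t 9.10 press-frame TCP mm [ 30.9 -96.1 122.7] toolx yaw rel press 0.0015 F(press) [-4.63 -1.36 -0.27] M [-0.163  0.622  0.112] w 9.8
 tool z in press [-0.52   0.    -0.854] q5,q6 [1.768 1.551]
theta 0.889 r 91.9 tilt 0.546
[ 6.8 -0.1 -5.6] [-0.    -0.03   0.001]
[ 6.4  0.  -5.8] [ 0.   -0.03  0.  ]
[ 6.8  0.  -5.3] [ 0.   -0.03  0.  ]
[ 7.2  0.  -4.8] [ 0.   -0.03  0.  ]
[ 7.5  0.  -4.2] [ 0.   -0.03  0.  ]
[ 7.8  0.  -3.7] [ 0.   -0.03  0.  ]
```

```bash
python3 -m handwheel '[{"travel":[6.8,0,-5.3],"twist":[0,-0.04,0],"gripper":8},{"travel":[6.4,0,-5.6],"twist":[0,-0.04,0],"gripper":8},{"travel":[6.8,0,-5.2],"twist":[0,-0.04,0],"gripper":8},{"travel":[7.2,0,-4.8],"twist":[0,-0.04,0],"gripper":8}]'; python3 arc.py 0.4 6 0.1
```

```text
clock: 9.5
position: [0.5859, -0.0372, 0.1274]
eef_rot: [-2.872, 0.249, 1.085]
force: [-4.5, -1.1, 1.7]
width: 0.0096
t 9.50 press-frame TCP mm [ 63.3 -96.2 127.4] toolx yaw rel press 0.0013 F(press) [-4.26 -1.84  1.66] M [-0.157  0.578  0.091] w 9.6
 tool z in press [-0.661 -0.001 -0.75 ] q5,q6 [1.999 1.552]
theta 1.273 r 92.0 tilt 0.722
[ 7.6 -0.1 -3.9] [ 0.001 -0.04   0.001]
[ 7.2  0.  -4.3] [ 0.   -0.04  0.  ]
[ 7.5  0.  -3.9] [ 0.   -0.04  0.  ]
[ 7.7  0.  -3.4] [ 0.   -0.04  0.  ]
[ 7.9  0.  -2.8] [ 0.   -0.04  0.  ]
[ 8.   0.  -2.3] [ 0.   -0.04  0.  ]
```

```bash
python3 - <<'E'
from workcell import imaging
import cv2,numpy as np
c=imaging.camera("scene");cv2.imwrite("pics/s4.png",cv2.resize(c["frame"][110:270,220:420],None,fx=3.7,fy=3.7,interpolation=cv2.INTER_CUBIC))
E
```

View pics/s4.png

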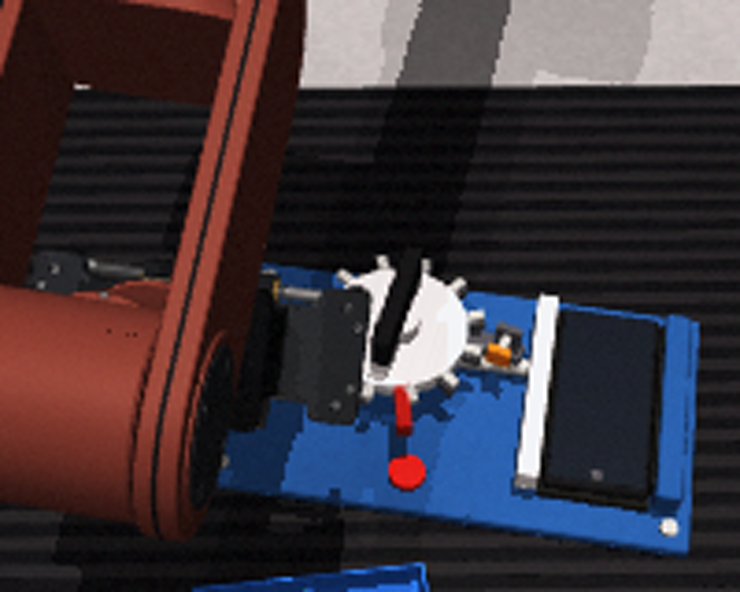

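```bash
python3 -m handwheel '[{"travel":[7.6,0,-3.6],"twist":[0,-0.03,0],"gripper":8},{"travel":[7.2,0,-4],"twist":[0,-0.03,0],"gripper":8},{"travel":[7.5,0,-3.5],"twist":[0,-0.03,0],"gripper":8},{"travel":[7.7,0,-3],"twist":[0,-0.03,0],"gripper":8}]'; python3 arc.py 0 6 0.1
```

```text
clock: 9.95
position: [0.617, -0.0427, 0.1191]
eef_rot: [-2.786, 0.242, 1.266]
force: [-4.1, -1.6, 0.4]
width: 0.0092
t 9.95 press-frame TCP mm [ 94.9 -96.2 119.1] toolx yaw rel press 0.0012 F(press) [-3.79 -2.33  0.43] M [-0.187  0.342  0.172] w 9.2
 tool z in press [-0.753 -0.    -0.657] q5,q6 [2.187 1.551]
theta 1.653 r 92.6 tilt 0.853
[ 9.2 -0.2 -1.2] [0.    0.    0.001]
[ 8.9  0.  -1.9] [0. 0. 0.]
[ 9.  0. -1.] [0. 0. 0.]
[ 9.1  0.  -0.1] [0. 0. 0.]
[9.  0.  0.8] [0. 0. 0.]
[8.9 0.  1.7] [0. 0. 0.]
```

```bash
python3 -m handwheel '[{"travel":[9,0,-1],"twist":[0,0,0],"gripper":8},{"travel":[9,0,-1.7],"twist":[0,0,0],"gripper":8},{"travel":[9,0,-1],"twist":[0,0,0],"gripper":8}]'; python3 arc.py 0 6 0.1
```

```text
clock: 10.25
position: [0.6384, -0.0466, 0.1033]
eef_rot: [-2.784, 0.242, 1.269]
force: [-3.9, -0.3, -1.3]
width: 0.0097
t 10.25 press-frame TCP mm [116.6 -96.3 103.3] toolx yaw rel press 0.0010 F(press) [-3.75 -0.93 -1.28] M [-0.203  0.237  0.191] w 9.7
 tool z in press [-0.755 -0.    -0.656] q5,q6 [2.217 1.551]
theta 1.944 r 92.9 tilt 0.855
[ 9.2 -0.2  1.8] [0.    0.    0.001]
[9.1 0.  0.7] [0. 0. 0.]
[8.9 0.  1.6] [0. 0. 0.]
[8.7 0.  2.5] [0. 0. 0.]
[8.4 0.  3.4] [0. 0. 0.]
[8.1 0.  4.2] [0. 0. 0.]
```

```bash
python3 -m handwheel '[{"travel":[9,0,1],"twist":[0,0,0],"gripper":8},{"travel":[9,0,1],"twist":[0,0,0],"gripper":8},{"travel":[8.8,0,1.8],"twist":[0,0,0],"gripper":8}]'; python3 arc.py 0 4 0.1
```

```text
clock: 10.55
position: [0.6543, -0.0494, 0.0825]
eef_rot: [-2.786, 0.242, 1.266]
force: [-3.3, -1.1, 0.6]
width: 0.0095
t 10.55 press-frame TCP mm [132.8 -96.3  82.5] toolx yaw rel press 0.0009 F(press) [-3.01 -1.69  0.61] M [-0.126  0.347  0.156] w 9.5
 tool z in press [-0.753  0.    -0.658] q5,q6 [2.232 1.551]
theta 2.227 r 93.3 tilt 0.853
[ 8.2 -0.3  4.8] [-0.    -0.     0.001]
[8.5 0.  3.3] [0. 0. 0.]
[8.1 0.  4.1] [0. 0. 0.]
[7.7 0.  4.9] [0. 0. 0.]
```

```bash
python3 -m handwheel '[{"travel":[8.4,0,3.5],"twist":[0,0,0],"gripper":8},{"travel":[8.4,0,3.5],"twist":[0,0,0],"gripper":8},{"travel":[0,0,0],"twist":[0,0,0],"gripper":18},{"travel":[0,0,0],"twist":[0,0,0],"gripper":36},{"travel":[0,0,0],"twist":[0,0,0],"gripper":40}]'; python3 arc.py 0 1 0.1
python3 -m handwheel '[{"travel":[0,0,-15],"twist":[0,0,0],"gripper":40},{"travel":[0,0,-30],"twist":[0,0,0],"gripper":40},{"travel":[0,0,-40],"twist":[0,0,0],"gripper":40},{"travel":[-15,0,-25],"twist":[0,0.1,0],"gripper":40},{"travel":[-15,0,-25],"twist":[0,0.1,0],"gripper":40},{"travel":[-15,0,-15],"twist":[0,0.14,0],"gripper":40}]'; python3 go.py 0 -1.1 200 -0.12
```

```text
clock: 11.05
position: [0.6615, -0.05, 0.0625]
eef_rot: [-2.787, 0.241, 1.261]
force: [-0.6, -0.6, 0.7]
width: 0.026
t 11.05 press-frame TCP mm [140.  -95.6  62.5] toolx yaw rel press 0.0027 F(press) [-0.45 -0.66  0.72] M [ 0.026 -0.436 -0.057] w 26.0
 tool z in press [-0.751  0.001 -0.66 ] q5,q6 [2.227 1.551]
theta 2.456 r 92.4 tilt 0.850
[7.3 0.4 5.7] [-0.001 -0.     0.002]
clock: 11.65
position: [0.7068, -0.0587, 0.147]
eef_rot: [-2.948, 0.255, 0.878]
force: [1.1, -0.6, 0.3]
width: 0.0403
t 11.65 press-frame TCP mm [186.1 -96.4 147. ] toolx yaw rel press 0.0034 F(press) [ 1.22 -0.36  0.32] M [ 0.041 -0.332  0.009] w 40.3
 tool z in press [-0.548  0.004 -0.837] q5,q6 [2.075 1.551]
travel mm [-184.5  -95.6   58. ] twist [0.0298 0.5792 0.1181]
```

```bash
python3 -m handwheel '[{"travel":[-20,0,-25],"twist":[0,0.12,0],"gripper":40},{"travel":[-20,0,-20],"twist":[0,0.12,0],"gripper":40},{"travel":[-20,0,-10],"twist":[0,0.12,0],"gripper":40},{"travel":[-20,-10,0],"twist":[0,0.12,0],"gripper":40},{"travel":[-20,-20,0],"twist":[0,0.1,0],"gripper":40},{"travel":[-20,-20,0],"twist":[0,0,0.1],"gripper":40}]'; python3 go.py 0 -1.1 170 -0.12
python3 - <<'E'
from workcell import imaging
import cv2,numpy as np
for n in("scene","top"):
  c=imaging.camera(n);np.savez(n+"5.npz",**c);a=c["frame"][130:290,220:420] if n=="scene" else c["frame"][130:290,210:410];cv2.imwrite(f"pics/{n}5.png",cv2.resize(a,None,fx=3.7,fy=3.7,interpolation=cv2.INTER_CUBIC))
E
```

```text
clock: 12.25
position: [0.6267, 0.005, 0.2355]
eef_rot: [-3.106, 0.436, -0.065]
force: [-0.1, 1.3, 0.5]
width: 0.04
t 12.25 press-frame TCP mm [ 96.2 -47.5 235.5] toolx yaw rel press -0.1050 F(press) [-0.29  1.26  0.47] M [ 0.032  0.145 -0.011] w 40.0
 tool z in press [ 0.041  0.006 -0.999] q5,q6 [1.371 1.729]
travel mm [-103.1  -35.4   61.8] twist [-0.0108 -0.0403  0.0152]
```

View pics/scene5.png

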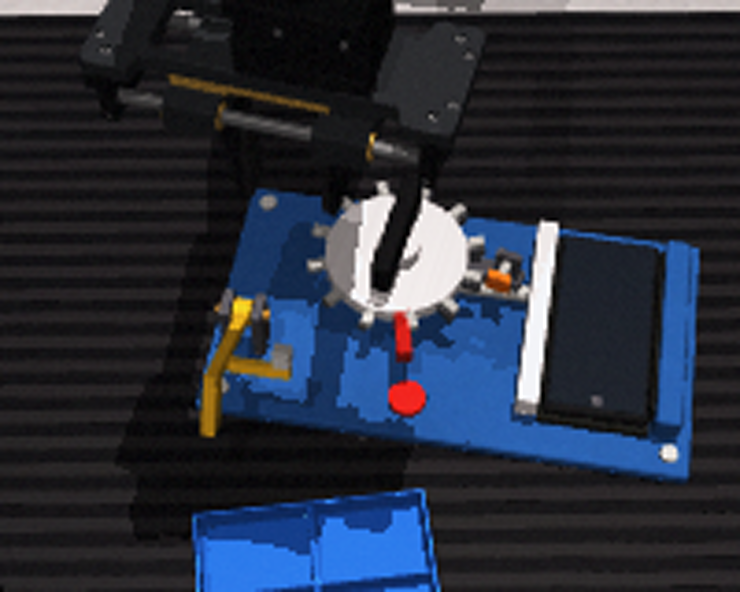

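View pics/top5.png

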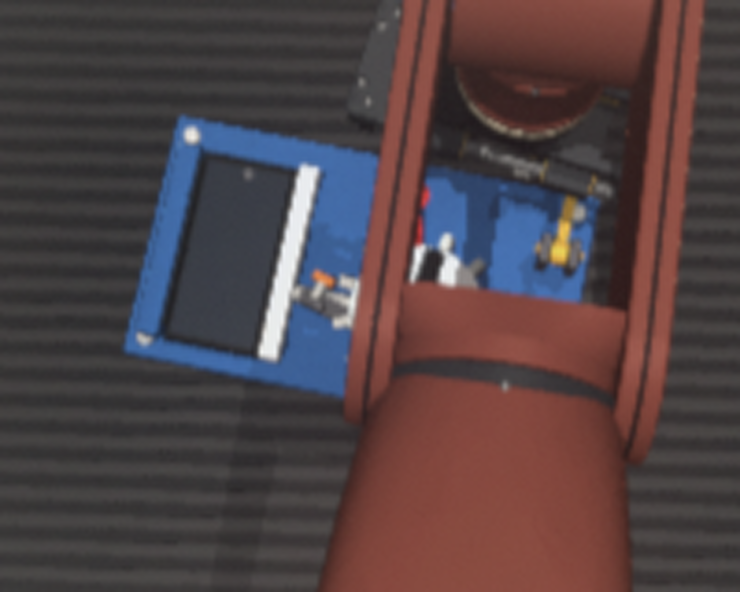

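```bash
python3 -m handwheel '[{"travel":[-25,-9,10],"twist":[0,-0.04,0.015],"gripper":40},{"travel":[-25,-9,10],"twist":[0,0,0],"gripper":40},{"travel":[-25,-9,15],"twist":[0,0,0],"gripper":40},{"travel":[-25,-8,15],"twist":[0,0,0],"gripper":40},{"travel":[0,0,15],"twist":[0,0,0],"gripper":40},{"travel":[0,0,0],"twist":[0,0,0],"gripper":40}]'; python3 go.py 0 -1.1 115 -0.124
```

```text
clock: 12.95
position: [0.5427, 0.0696, 0.1719]
eef_rot: [-3.099, 0.445, -0.009]
force: [-0.5, -0.1, 0.1]
width: 0.0399
t 12.95 press-frame TCP mm [  2.3   1.6 171.9] toolx yaw rel press -0.1112 F(press) [-0.45 -0.14  0.07] M [0.025 0.079 0.039] w 39.9
 tool z in press [ 0.005  0.011 -1.   ] q5,q6 [1.273 1.83 ]
travel mm [-2.2  3.6 56.8] twist [-0.0117 -0.0041  0.0129]
```

```bash
python3 -m handwheel '[{"travel":[-1,2,25],"twist":[-0.011,-0.004,0.012],"gripper":40},{"travel":[-1,1,25],"twist":[0,0,0],"gripper":40},{"travel":[0,0,10],"twist":[0,0,0],"gripper":40},{"travel":[0,0,0],"twist":[0,0,0],"gripper":40}]'; python3 go.py -0.2 -1.1 67 -0.124
```

```text
clock: 13.35
position: [0.5465, 0.0647, 0.1136]
eef_rot: [-3.106, 0.466, -0.011]
force: [0.1, 1.0, -0.2]
width: 0.0398
t 13.35 press-frame TCP mm [  6.9  -2.6 113.6] toolx yaw rel press -0.1238 F(press) [-0.04  0.97 -0.19] M [0.048 0.058 0.016] w 39.8
 tool z in press [ 0.007  0.001 -1.   ] q5,q6 [1.163 1.844]
travel mm [-7.6 -0.5 46.6] twist [-0.0014 -0.0068  0.0002]
```

```bash
python3 -m handwheel '[{"travel":[-5,0,12],"twist":[0,-0.007,0],"gripper":40},{"travel":[-3,0,12],"twist":[0,-0.004,0],"gripper":40},{"travel":[-1,0,12],"twist":[0,-0.004,0],"gripper":32},{"travel":[-1,0,6],"twist":[0,0,0],"gripper":26},{"travel":[0,0,0],"twist":[0,0,0],"gripper":22}]'; python3 go.py -0.2 -1.1 67 -0.124
```

```text
clock: 13.85
position: [0.5393, 0.0671, 0.0712]
eef_rot: [-3.103, 0.467, 0.008]
force: [-0.6, 0.3, -0.8]
width: 0.026
t 13.85 press-frame TCP mm [-0.6 -1.5 71.2] toolx yaw rel press -0.1244 F(press) [-0.66  0.23 -0.81] M [0.019 0.014 0.001] w 26.0
 tool z in press [-0.005  0.003 -1.   ] q5,q6 [1.091 1.843]
travel mm [ 0.4 -0.4  4.2] twist [-0.0026  0.0053 -0.0004]
```

```bash
python3 -m handwheel '[{"travel":[0.4,-0.4,4],"twist":[0,0.005,0],"gripper":20},{"travel":[0,0,0],"twist":[0,0,0],"gripper":16},{"travel":[0,0,0],"twist":[0,0,0],"gripper":13},{"travel":[0,0,0],"twist":[0,0,0],"gripper":12},{"travel":[0,0,0],"twist":[0,0,0],"gripper":12}]'; python3 go.py -0.2 -1.1 67 -0.124
```

```text
clock: 14.35
position: [0.5402, 0.0672, 0.0674]
eef_rot: [-3.105, 0.467, -0.002]
force: [0.5, -0.0, -2.8]
width: 0.014
t 14.35 press-frame TCP mm [ 0.2 -1.2 67.4] toolx yaw rel press -0.1242 F(press) [ 0.46  0.06 -2.79] M [ 0.055 -0.039 -0.11 ] w 14.0
 tool z in press [ 0.002  0.002 -1.   ] q5,q6 [1.077 1.846]
travel mm [-0.4 -0.   0.4] twist [-0.0023 -0.0012 -0.0002]
```

```bash
python3 -m handwheel '[{"travel":[0,0,0],"twist":[0,0,-0.06],"gripper":12},{"travel":[0,0,0],"twist":[0,0,-0.06],"gripper":12},{"travel":[0,0,0],"twist":[0,0,-0.06],"gripper":12},{"travel":[0,0,0],"twist":[0,0,-0.06],"gripper":12}]'; python3 go.py -0.2 -1.1 67 0.5
```

```text
clock: 14.75
position: [0.5402, 0.0674, 0.0674]
eef_rot: [-3.138, 0.081, -0.003]
force: [0.6, 0.1, -2.4]
width: 0.0136
t 14.75 press-frame TCP mm [ 0.2 -1.  67.4] toolx yaw rel press 0.1225 F(press) [ 0.53  0.16 -2.38] M [-0.085  0.057 -0.142] w 13.6
 tool z in press [ 0.002  0.003 -1.   ] q5,q6 [1.077 1.598]
travel mm [-0.4  0.1  0.4] twist [-0.0023 -0.0025 -0.3775]
```

```bash
python3 -m handwheel '[{"travel":[0,0,0],"twist":[0,0,-0.05],"gripper":12},{"travel":[0,0,0],"twist":[0,0,-0.05],"gripper":12},{"travel":[0,0,0],"twist":[0,0,-0.05],"gripper":12},{"travel":[0,0,0],"twist":[0,0,-0.05],"gripper":12},{"travel":[0,0,0],"twist":[0,0,-0.05],"gripper":12},{"travel":[0,0,0],"twist":[0,0,-0.05],"gripper":12},{"travel":[0,0,0],"twist":[0,0,-0.05],"gripper":12},{"travel":[0,0,0],"twist":[0,0,-0.05],"gripper":12}]'; python3 go.py -0.2 -1.1 67 0.55
python3 - <<'E'
from workcell import imaging
import cv2,numpy as np
for n in("scene",):
  c=imaging.camera(n);np.savez(n+"6.npz",**c);a=c["frame"][130:290,220:420];cv2.imwrite(f"pics/{n}6.png",cv2.resize(a,None,fx=3.7,fy=3.7,interpolation=cv2.INTER_CUBIC))
E
```

```text
clock: 15.55
position: [0.5401, 0.0678, 0.0674]
eef_rot: [-3.086, -0.567, -0.005]
force: [0.3, -0.3, -2.9]
width: 0.0137
t 15.55 press-frame TCP mm [ 0.1 -0.7 67.4] toolx yaw rel press 0.5373 F(press) [ 0.31 -0.26 -2.92] M [-0.17   0.017 -0.215] w 13.7
 tool z in press [ 0.002  0.004 -1.   ] q5,q6 [1.077 1.183]
travel mm [-0.5  0.2  0.4] twist [-0.0029 -0.0035 -0.0127]
```

View pics/scene6.png

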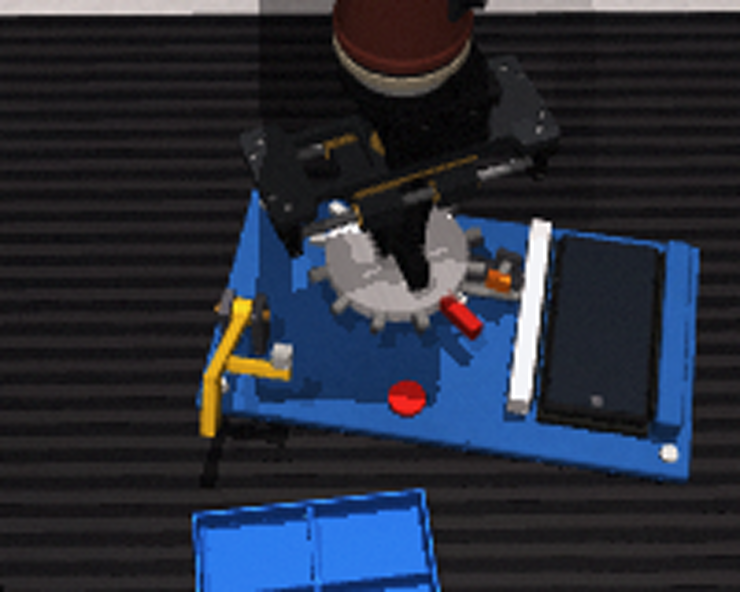

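```bash
python3 -m handwheel '[{"travel":[0,0,0],"twist":[0,0,-0.02],"gripper":12},{"travel":[0,0,0],"twist":[0,0,-0.02],"gripper":12}]'>/dev/null; python3 go.py
python3 -m handwheel '[{"travel":[0,0,0],"twist":[0,0,-0.02],"gripper":12}]'>/dev/null; python3 go.py
python3 -m handwheel '[{"travel":[0,0,0],"twist":[0,0,-0.02],"gripper":12}]'>/dev/null; python3 go.py
```

```text
t 15.80 press-frame TCP mm [ 0.1 -0.7 67.4] toolx yaw rel press 0.5802 F(press) [-0.56  0.24 -1.52] M [-0.132  0.011 -0.156] w 13.6
 tool z in press [ 0.002  0.004 -1.   ] q5,q6 [1.077 1.14 ]
t 15.90 press-frame TCP mm [ 0.1 -0.6 67.4] toolx yaw rel press 0.6012 F(press) [ 0.47 -0.48 -1.81] M [-0.134  0.024 -0.212] w 13.9
 tool z in press [ 0.002  0.004 -1.   ] q5,q6 [1.077 1.119]
t 16.00 press-frame TCP mm [ 0.1 -0.6 67.4] toolx yaw rel press 0.6225 F(press) [ 0.14  0.61 -2.31] M [-0.148  0.006 -0.126] w 13.7
 tool z in press [ 0.002  0.004 -1.   ] q5,q6 [1.077 1.097]
```

```bash
python3 - <<'E'
from h import *
p=np.load("press.npy")
c=load("scene6.npz");hsv=cv2.cvtColor(c["frame"],cv2.COLOR_BGR2HSV)
for nm,lo,hi in(("orange",(8,150,80),(17,255,255)),("red",(0,150,60),(5,255,255))):
    v,u=np.nonzero(cv2.inRange(hsv,lo,hi))
    P=np.array([px2w(c,a,b) for a,b in zip(u,v)]);cs,sn=np.cos(p[2]),np.sin(p[2])
    d=P[:,:2]-p[:2];X=np.c_[cs*d[:,0]+sn*d[:,1],-sn*d[:,0]+cs*d[:,1]+.001,P[:,2]]*1e3
    r=np.hypot(X[:,0],X[:,1]);X=X[(r<100)&(r>50)&(X[:,2]>25)];a=np.arctan2(X[:,1],X[:,0])
    print(nm,len(X),X.mean(0).round(1),"ang",a.min().round(3),np.median(a).round(3),a.max().round(3))
E
```

```text
orange 34 [12.5 68.9 49.7] ang -0.892 1.418 1.487
red 1388 [ -6.1  -0.5 442.3] ang -2.543 0.823 2.833
```

```bash
for i in 1; do python3 -m handwheel '[{"travel":[0,0,0],"twist":[0,0,-0.02],"gripper":12},{"travel":[0,0,0],"twist":[0,0,-0.02],"gripper":12}]'>/dev/null; python3 go.py|head -1
python3 -m handwheel '[{"travel":[0,0,0],"twist":[0,0,-0.02],"gripper":12},{"travel":[0,0,0],"twist":[0,0,-0.02],"gripper":12}]'>/dev/null; python3 go.py|head -1; done
```

```text
t 16.20 press-frame TCP mm [ 0.1 -0.6 67.5] toolx yaw rel press 0.6656 F(press) [-0.34 -0.07 -1.59] M [-0.112  0.022 -0.199] w 13.6
t 16.40 press-frame TCP mm [ 0.  -0.6 67.4] toolx yaw rel press 0.7091 F(press) [ 0.23  0.41 -2.12] M [-0.109  0.018 -0.143] w 13.8
```

```bash
python3 -m handwheel '[{"travel":[0,0,0],"twist":[0,0,-0.02],"gripper":12},{"travel":[0,0,0],"twist":[0,0,-0.02],"gripper":12}]'>/dev/null; python3 go.py|head -1
```

```text
t 16.60 press-frame TCP mm [ 0.  -0.6 67.4] toolx yaw rel press 0.7527 F(press) [-0.19  0.55 -2.29] M [-0.131  0.061 -0.122] w 13.7
```

```bash
python3 - <<'E'
from workcell import imaging
import cv2,numpy as np
for n in("scene",):
  c=imaging.camera(n);a=c["frame"][170:240,300:400];cv2.imwrite(f"pics/{n}7.png",cv2.resize(a,None,fx=7,fy=7,interpolation=cv2.INTER_CUBIC))
E
```

```text
(no output)
```

View pics/scene7.png

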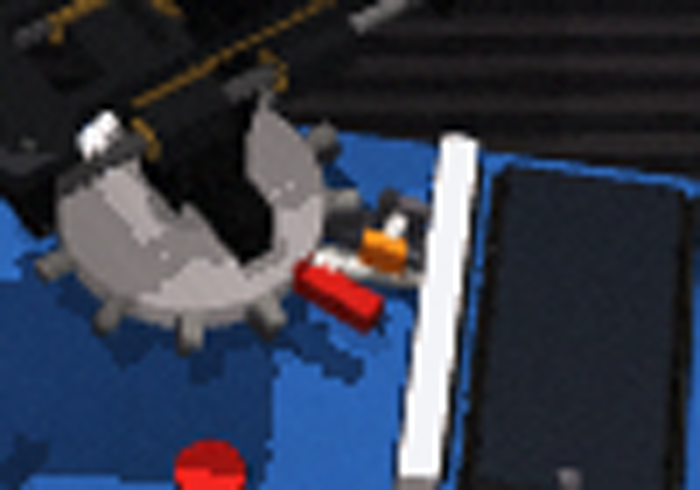

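```bash
python3 -m handwheel '[{"travel":[0,0,0],"twist":[0,0,-0.02],"gripper":12}]'>/dev/null; python3 go.py|head -1
python3 -m handwheel '[{"travel":[0,0,0],"twist":[0,0,-0.01],"gripper":12}]'>/dev/null; python3 go.py|head -1
```

```text
t 16.75 press-frame TCP mm [ 0.  -0.5 67.4] toolx yaw rel press 0.7748 F(press) [-0.75 -0.12 -2.68] M [-0.131  0.032 -0.153] w 13.9
t 16.85 press-frame TCP mm [-0.  -0.5 67.4] toolx yaw rel press 0.7861 F(press) [ 0.33 -0.34 -1.85] M [-0.146  0.003 -0.133] w 13.7
```

```bash
python3 -m handwheel '[{"travel":[0,0,0],"twist":[0,0,-0.01],"gripper":12}]'>/dev/null; python3 go.py|head -1
python3 -m handwheel '[{"travel":[0,0,0],"twist":[0,0,-0.01],"gripper":12}]'>/dev/null; python3 go.py|head -1
```

```text
t 16.95 press-frame TCP mm [-0.  -0.5 67.4] toolx yaw rel press 0.7971 F(press) [ 0.21 -0.21 -2.05] M [-0.143  0.042 -0.153] w 13.9
t 17.05 press-frame TCP mm [-0.  -0.5 67.4] toolx yaw rel press 0.8081 F(press) [ 0.29  0.55 -0.91] M [-0.153  0.032 -0.147] w 13.8
```

```bash
python3 -m handwheel '[{"travel":[0,0,0],"twist":[0,0,-0.01],"gripper":12}]'>/dev/null; python3 go.py|head -1
python3 -m handwheel '[{"travel":[0,0,0],"twist":[0,0,-0.01],"gripper":12}]'>/dev/null; python3 go.py|head -1
```

```text
t 17.15 press-frame TCP mm [-0.  -0.5 67.4] toolx yaw rel press 0.8189 F(press) [-0.01 -0.43 -1.54] M [-0.16  -0.005 -0.144] w 13.7
t 17.25 press-frame TCP mm [-0.  -0.5 67.4] toolx yaw rel press 0.8297 F(press) [-0.21  0.18 -2.3 ] M [-0.119 -0.002 -0.173] w 13.6
```

```bash
python3 -m handwheel '[{"travel":[0,0,0],"twist":[0,0,-0.01],"gripper":12}]'>/dev/null; python3 go.py|head -1
python3 -m handwheel '[{"travel":[0,0,0],"twist":[0,0,-0.01],"gripper":12}]'>/dev/null; python3 go.py|head -1
```

```text
t 17.35 press-frame TCP mm [ 0.  -0.5 67.4] toolx yaw rel press 0.8406 F(press) [ 0.52  0.87 -1.74] M [-0.166 -0.001 -0.151] w 13.5
t 17.45 press-frame TCP mm [-0.  -0.5 67.4] toolx yaw rel press 0.8515 F(press) [ 0.05  0.49 -2.83] M [-0.158  0.077 -0.163] w 13.8
```

```bash
python3 -m handwheel '[{"travel":[0,0,0],"twist":[0,0,-0.01],"gripper":12}]'>/dev/null; python3 go.py|head -1
python3 - <<'E'
from workcell import imaging
import cv2,numpy as np
for n in("scene",):
  c=imaging.camera(n);a=c["frame"][170:240,300:400];cv2.imwrite(f"pics/{n}8.png",cv2.resize(a,None,fx=7,fy=7,interpolation=cv2.INTER_CUBIC))
E
```

```text
t 17.55 press-frame TCP mm [-0.  -0.5 67.4] toolx yaw rel press 0.8624 F(press) [ 1.75  0.3  -1.6 ] M [-0.134  0.043 -0.151] w 14.0
```

View pics/scene8.png

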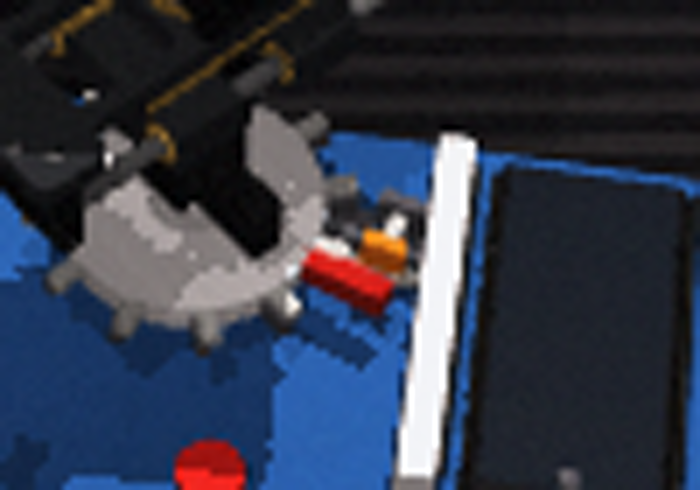

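```bash
python3 -m handwheel '[{"travel":[0,0,0],"twist":[0,0,-0.01],"gripper":12}]'>/dev/null; python3 go.py|head -1
python3 -m handwheel '[{"travel":[0,0,0],"twist":[0,0,-0.01],"gripper":12}]'>/dev/null; python3 go.py|head -1
```

```text
t 17.70 press-frame TCP mm [-0.1 -0.5 67.4] toolx yaw rel press 0.8735 F(press) [-0.32 -0.15 -1.91] M [-0.143  0.044 -0.118] w 13.3
t 17.80 press-frame TCP mm [-0.1 -0.5 67.4] toolx yaw rel press 0.8844 F(press) [ 0.4  -0.06 -1.44] M [-0.147  0.028 -0.18 ] w 14.1
```

```bash
python3 -m handwheel '[{"travel":[0,0,0],"twist":[0,0,-0.01],"gripper":12}]'>/dev/null; python3 go.py|head -1
```

```text
t 17.90 press-frame TCP mm [-0.1 -0.5 67.4] toolx yaw rel press 0.8953 F(press) [-0.54  0.27 -2.28] M [-0.131  0.012 -0.15 ] w 13.7
```

```bash
python3 -m handwheel '[{"travel":[0,0,0],"twist":[0,0,-0.01],"gripper":12}]'>/dev/null; python3 go.py|head -1
```

```text
t 18.00 press-frame TCP mm [-0.1 -0.5 67.4] toolx yaw rel press 0.9062 F(press) [ 0.44 -0.13 -1.74] M [-0.161  0.006 -0.179] w 14.1
```

```bash
python3 -m handwheel '[{"travel":[0,0,0],"twist":[0,0,-0.01],"gripper":12}]'>/dev/null; python3 go.py|head -1
```

```text
t 18.10 press-frame TCP mm [-0.1 -0.5 67.4] toolx yaw rel press 0.9171 F(press) [-0.31 -0.03 -1.86] M [-0.136  0.042 -0.133] w 13.8
```

```bash
python3 -m handwheel '[{"travel":[0,0,0],"twist":[0,0,-0.01],"gripper":12}]'>/dev/null; python3 go.py|head -1
```

```text
t 18.20 press-frame TCP mm [-0.1 -0.5 67.4] toolx yaw rel press 0.9280 F(press) [ 0.22 -0.17 -1.72] M [-0.151  0.037 -0.142] w 13.7
```

```bash
python3 - <<'E'
from workcell import imaging
import cv2,numpy as np
for n in("scene",):
  c=imaging.camera(n);a=c["frame"][180:230,320:380];cv2.imwrite(f"pics/{n}9.png",cv2.resize(a,None,fx=11,fy=11,interpolation=cv2.INTER_CUBIC))
E
```

```text
(no output)
```

View pics/scene9.png

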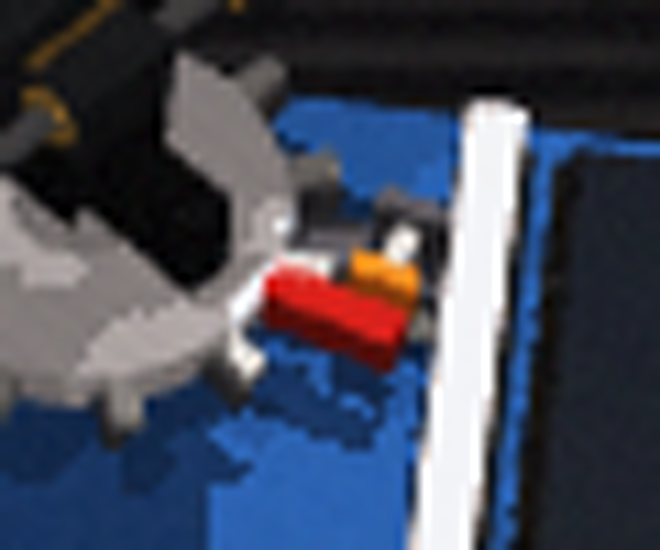

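```bash
python3 -m handwheel '[{"travel":[0,0,0],"twist":[0,0,-0.01],"gripper":12}]'>/dev/null; python3 go.py|head -1
```

```text
t 18.35 press-frame TCP mm [-0.1 -0.5 67.4] toolx yaw rel press 0.9391 F(press) [ 0.38  0.42 -1.76] M [-0.084  0.043 -0.136] w 13.6
```

```bash
python3 -m handwheel '[{"travel":[0,0,0],"twist":[0,0,-0.01],"gripper":12}]'>/dev/null; python3 go.py|head -1
```

```text
t 18.45 press-frame TCP mm [-0.1 -0.4 67.4] toolx yaw rel press 0.9500 F(press) [-0.14  0.51 -1.28] M [-0.083  0.045 -0.149] w 13.8
```

```bash
python3 -m handwheel '[{"travel":[0,0,0],"twist":[0,0,-0.01],"gripper":12}]'>/dev/null; python3 go.py|head -1
```

```text
t 18.55 press-frame TCP mm [-0.1 -0.4 67.4] toolx yaw rel press 0.9609 F(press) [ 0.38 -0.39 -2.  ] M [-0.074  0.049 -0.097] w 13.9
```

```bash
python3 -m handwheel '[{"travel":[0,0,0],"twist":[0,0,-0.01],"gripper":12}]'>/dev/null; python3 go.py|head -1
```

```text
t 18.65 press-frame TCP mm [-0.1 -0.4 67.4] toolx yaw rel press 0.9718 F(press) [-0.02  1.82 -2.07] M [-0.139  0.075 -0.126] w 13.7
```

```bash
python3 -m handwheel '[{"travel":[0,0,0],"twist":[0,0,-0.01],"gripper":12}]'>/dev/null; python3 go.py|head -1
```

```text
t 18.75 press-frame TCP mm [-0.1 -0.4 67.4] toolx yaw rel press 0.9827 F(press) [ 0.7   0.09 -1.5 ] M [-0.128  0.025 -0.228] w 13.6
```

```bash
python3 -m handwheel '[{"travel":[0,0,0],"twist":[0,0,-0.01],"gripper":12}]'>/dev/null; python3 go.py|head -1
python3 - <<'E'
from workcell import imaging
import cv2,numpy as np
for n in("scene",):
  c=imaging.camera(n);a=c["frame"][180:230,320:380];cv2.imwrite(f"pics/{n}10.png",cv2.resize(a,None,fx=11,fy=11,interpolation=cv2.INTER_CUBIC))
E
```

```text
t 18.85 press-frame TCP mm [-0.1 -0.4 67.4] toolx yaw rel press 0.9934 F(press) [-0.92  0.37 -1.95] M [-0.076  0.038 -0.259] w 13.6
```

View pics/scene10.png

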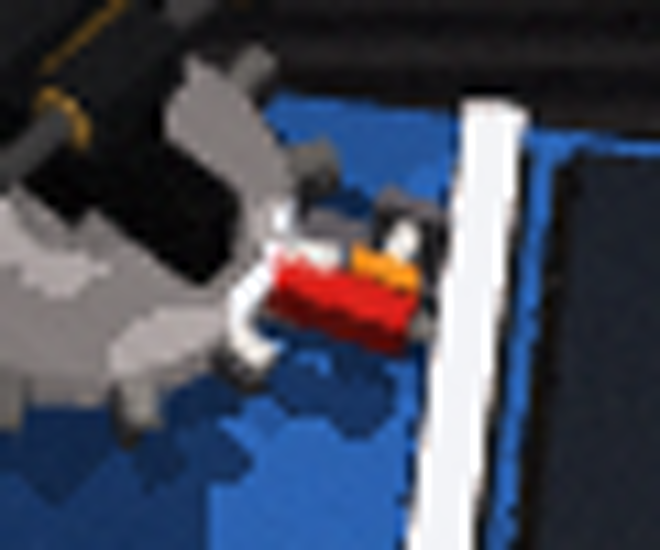

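```bash
python3 -m handwheel '[{"travel":[0,0,0],"twist":[0,0,-0.01],"gripper":12}]'>/dev/null; python3 go.py|head -1
```

```text
t 19.00 press-frame TCP mm [-0.1 -0.4 67.4] toolx yaw rel press 1.0039 F(press) [ 0.29  0.19 -1.99] M [-0.049  0.046 -0.415] w 13.3
```

```bash
python3 -m handwheel '[{"travel":[0,0,0],"twist":[0,0,0],"gripper":12}]'>/dev/null; python3 go.py|head -1
python3 -m handwheel '[{"travel":[0,0,0],"twist":[0,0,0],"gripper":20}]'>/dev/null; python3 go.py|head -1
python3 -m handwheel '[{"travel":[0,0,0],"twist":[0,0,0],"gripper":36},{"travel":[0,0,0],"twist":[0,0,0],"gripper":40}]'>/dev/null; python3 go.py|head -1
python3 -m handwheel '[{"travel":[0,0,-10],"twist":[0,0,0],"gripper":40},{"travel":[0,0,-25],"twist":[0,0,0],"gripper":40},{"travel":[0,0,-40],"twist":[0,0,0],"gripper":40},{"travel":[0,0,-45],"twist":[0,0,0],"gripper":40},{"travel":[-30,0,-20],"twist":[0,0,0],"gripper":40},{"travel":[-40,0,-5],"twist":[0,0,0],"gripper":40},{"travel":[0,0,0],"twist":[0,0,0],"gripper":40}]'; python3 go.py|head -1
python3 - <<'E'
from workcell import imaging
import cv2,numpy as np
for n in("scene","top"):
  c=imaging.camera(n);np.savez(n+"11.npz",**c);cv2.imwrite(f"pics/{n}11f.png",c["frame"]);a=c["frame"][170:250,270:390] if n=="scene" else c["frame"][140:270,220:390];cv2.imwrite(f"pics/{n}11.png",cv2.resize(a,None,fx=4.5,fy=4.5,interpolation=cv2.INTER_CUBIC))
E
```

```text
t 19.10 press-frame TCP mm [-0.1 -0.4 67.4] toolx yaw rel press 1.0041 F(press) [ 0.62  0.33 -1.23] M [-0.098  0.009 -0.451] w 14.2
t 19.20 press-frame TCP mm [ 0.1 -0.4 67.6] toolx yaw rel press 1.0045 F(press) [ 0.53 -0.15  0.  ] M [-0.018 -0.048 -0.024] w 16.8
t 19.40 press-frame TCP mm [ 0.7 -0.3 68.2] toolx yaw rel press 1.0053 F(press) [ 0.36 -0.21 -0.03] M [-0.023 -0.022  0.014] w 29.0
clock: 20.1
position: [0.4926, 0.0144, 0.224]
eef_rot: [2.871, 1.273, 0.012]
force: [-0.2, 0.3, 0.2]
width: 0.0402
t 20.10 press-frame TCP mm [-37.5 -61.5 224. ] toolx yaw rel press 1.0090 F(press) [-0.29  0.21  0.19] M [ 0.043 -0.037 -0.095] w 40.2
```

View pics/scene11.png

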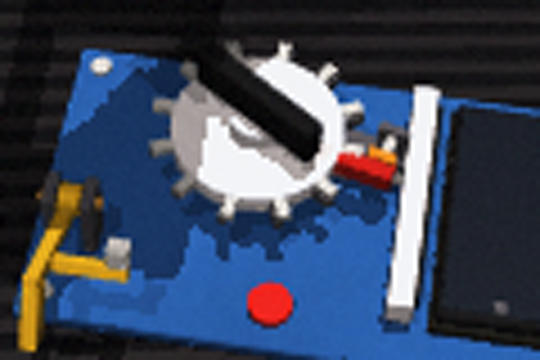

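View pics/scene11f.png

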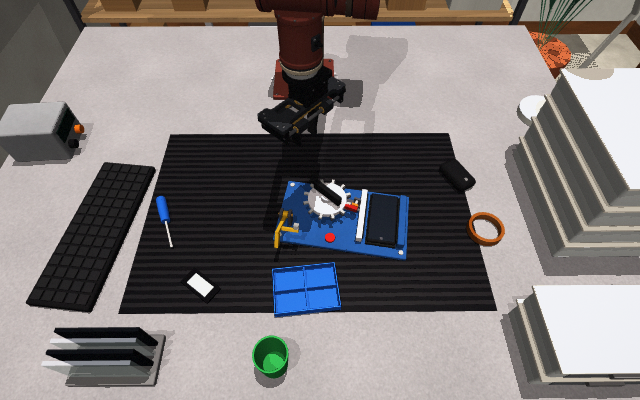

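```bash
python3 -c "
from workcell import job
print(job.finish_job())"
```

```text
the job is handed in; nothing more can be done
None
```

The clamp is off the phone and the job is handed in, at about 20 s of robot time. No verdict was reported.

**What I did**
1. I eased the bar handle clockwise to about -0.124 rad, roughly 7°.
2. I pinched the pawl's fin and lifted it free of its tooth. The wrist read at most about 6 N, and the depth image showed the nose arm 11 mm up. I then carried it over to about 2.46 rad and let it drop the last bit onto its stop.
3. I turned the handle anticlockwise in small steps. The lug met the buffer at a wheel angle of about 0.985 rad, and I stopped at 1.004 rad. By then the torque had risen to 0.45 N m, of which about 0.15 is friction, so the lug was pressing with roughly 4 N. I then let go and backed clear.

**Last checks**
- **Pictures:** the pawl lies open, the lug is against the orange buffer, and the phone, red disc and other items look to be where they started.
- **Contact:** the force on the tool was about zero, and the gripper is about 0.2 m up, clear of everything.
- **Not measured:** the force left on the buffer after release. I estimate about 2 N, since the wheel's friction limits how far it springs back.
- **Disagreements:** the two cameras differed by about 2 mm on the clamp's place. The first time I closed on the handle, one finger touched early with about 5 N, so I recentred before gripping.

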